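# Lay out a board-assembly kit on the kitting tray

### The job

Lay out the kit on the grey tray: the black battery holder centred on the blue mat and the steel bracket clamp centred on the yellow mat, each lying lengthwise along its mat, and the green circuit board on the tray halfway between the two, in line with them. Then stand the red jumper block on the middle of the black socket on top of that circuit board. Keep everything upright, set each part down rather than dropping it, and leave the screwdriver, the tape roll and the bin of standoffs where they are.

Things in the scene. Friction and masses are not known exactly. Their poses are not given: they have to be found in the camera images.
- battery_c (a point): Black plastic battery holder, loose, 66 (x) x 36 (y) x 20 mm high, holding two orange and silver cells lying along x. The point is its centre, 10 mm above its underside; z up, x along its length. Gripped across its 36 mm width. It starts on the work surface. About 60 g.
- clamp_c (a point): Steel saddle bracket clamp, loose: a 72 (x) x 34 (y) x 5 mm foot plate with a dark bolt head near each end and a raised square saddle 36 (x) x 34 (y) mm in the middle, 28 mm high overall. The point is its centre, 14 mm above its underside; z up, x along its length. Gripped across its 34 mm width at the saddle. It starts on the work surface. About 150 g.
- board_c (a point): Green circuit board on a white carrier, loose, 70 (x) x 48 (y) mm; the green top face is 14 mm above the underside, and a flat black socket 36 (x) x 30 (y) mm in the middle rises to 20 mm. The point is its centre, 10 mm above its underside and 10 mm below the socket's flat top; z up, x along its length. Gripped across its 48 mm width by the sides of the carrier. It starts on the work surface. About 60 g.
- jumper_c (a point): Red plastic jumper block, loose, 32 (x) x 20 (y) x 20 mm high, with small dark pin openings in its top and a flat underside. The point is its centre, 10 mm above its underside; z up, x along its length. Gripped across its 20 mm width. It starts on the work surface. About 30 g.
- tray: Grey flat kitting tray, fixed, 110 (x) x 380 (y) mm, no rim; origin at the centre of its underside (height 0), its flat top 4 mm above the work surface, y along its length. Its centre is the point halfway between the two mats, which lie 280 mm apart on it.
- mat_blue: Blue rectangular mat fixed on one end of the tray (which end varies), 84 (x) x 52 (y) x 2 mm; origin at the centre of its underside, 4 mm above the work surface, so its top is 6 mm above the work surface; x along its length, across the tray.
- mat_yellow: Yellow rectangular mat fixed on the other end of the tray, 84 (x) x 52 (y) x 2 mm; origin at the centre of its underside, 4 mm above the work surface, so its top is 6 mm above the work surface; x along its length, across the tray.
- screwdriver: Screwdriver with a black handle, lying loose on the left of the work, about 170 mm long along x, handle at -x; origin about half-way along it; a bystander, to be left alone.
- tape: Green roll of tape lying flat on the right of the work, 76 mm across, 19 mm high; origin at the centre of its underside; a bystander, to be left alone.
- bin: Grey open bin of brass standoffs on the right of the work, 90 (x) x 90 (y) x 45 mm high; origin at the centre of its underside; a bystander, to be left alone.
Things that resemble listed ones, but are neither listed nor needed, are in the scene too. Leave any orange look-alike of the mat_blue alone.

How it is judged:
By the outcome, as a careful person would: the job done as asked, in the order asked, and still so for the second after the job is handed in, with the robot touching nothing.
It also fails if it takes over 96 s, if anything falls off the work surface, if the arm or the gripper's body presses on something with over 40 N, if the wrist force passes 120 N, or if a joint passes its speed limit or range.

### The arm

A 7-joint arm with a two-finger parallel gripper is mounted at the origin on the work surface. World frame = base frame: x ahead of the robot, y to its left, z up, the work surface at z = 0. Lengths are in m, angles in rad, forces in N, time in s.
With the tool pointing down it reaches from about 0.4 to 0.75 m from the base axis. Payload 19.5 kg.
Tool frame: the origin (TCP) lies on the centre line of the jaws, within the pads' length; the fingertips stand arm.tip_reach ahead of it and the grasp point (between the pads) is the TCP (arm.tip_reach is the distance from the TCP to the fingertips, in m); x points along the fingers, y is the direction in which the jaws open and shut, and the axes are right-handed (so a half turn about x gives the same grasp; the last joint's range is limited). The gripper opens to 85 mm and grips with 20 to 120 N. Pads are 22 mm wide; open, the fingers measure 114 mm over their backs; the gripper's body (76 mm by 85 mm) begins 54 mm behind the grasp point. The pads swing forward as they close: fully open they stand 13 mm farther back than shut.
Start: joints at [-1.277, 0.707, -0.028, 1.485, 0.022, 0.951, -0.075], TCP at [0.189, 0.543, 0.229] pointing down, gripper open.
Joint ranges: [-2.71, 2.71], [-0.32, 2.16], [-1.57, 1.52], [0, 2.45], [-1.46, 4.6], [0, 2.02], [-2.83, 2.83]. Speed limits (rad/s): [1.89, 1.89, 2.57, 2.57, 3.01, 3.01, 3.01].

### API

Orientations are given as [roll, pitch, yaw] about the fixed x, y, z axes, in that order (R = Rz(yaw) Ry(pitch) Rx(roll)).
In Python, from plant import arm gives the robot as it stands.
- The arm moves only by the shell command python3 -m creep 'ROWS' [FORCE]. ROWS is JSON, a list that holds one entry, the list of rows, each a list of 7 numbers: the opening, from 0 (shut) to 1 (fully open), then the shift along the tool's x, y, z in mm, then the turn, a rotation vector about the tool's x, y, z in degrees. In form: [[[gripper, tx, ty, tz, rx, ry, rz], ...]]. A call has 1 to 8 rows; each row shifts and turns the commanded pose from where the row before left it, along the tool's axes as they then stand; what a row does not reach is not made up. A row lasts 1/8 s, in which the tool goes at most 62.5 mm and 10.7 degrees, less where a joint would pass 70% of its speed; a pose out of reach is approached as far as the arm can. A call is refused whole if a number of a shift passes 62.5 or a number of a turn 10.7, either way. A call with a gripper value outside its range is refused whole. The fingers move at their own pace and stop on an object; FORCE is the grip in N (left out, the last holds). Time passes only in rows, so rows that do not move let the fingers close. It gives the time, the measured TCP pose, the force and the opening at its end, in the units of the state.
- arm.sense(): the state, without advancing time (a new reading comes with each control period).
- arm.snapshot(name): name is "side" or "top"; returns a dict with "frame" (420x560x3 uint8, red, green, blue), "fovy" (degrees; the focal length in pixels is half the picture's height over the tangent of half this angle, whatever the lens; pixels are square), "cx", "cy" (the principal point, pixels), "distortion" ([k1, k2, p1, p2, k3] as OpenCV has them; the pictures are not rectified), "camera_from_world" (4x4, takes a point from world to camera coordinates). Camera axes: x right, y down, z forward; pixel columns grow to the right and rows downward; lengths in m; the calibration is good to about 2 mm. A picture is of the moment at which its call begins. There is no depth.
- arm.job_done(): hands the job in, once; it reports no verdict.
The state is a dict: "time": time; "joint_positions": joint angles; "joint_velocities": joint speeds; "joint_efforts": joint torques, N m; "eef_pos": TCP position; "eef_rot": TCP orientation; "force": force on the tool from outside, world axes, zero at the start; "torque": the same for the moment, N m; "width": opening from 0.0 (shut) to 1.0 (fully open).
Only numpy, scipy, OpenCV 4.12 (cv2) and the standard library are available. Lean on these libraries where they do the work, as an engineer would, in place of code of your own. Each camera call takes 0.05 s, during which the arm holds its last target.

## Working session

There is one attempt and no reset: what is moved stays moved. The work goes in short steps, Python scripts to look and compute and a shell command to move; the robot and the scene stay as the last step left them, time stands still between calls to the robot, and variables do not carry over. Pictures are saved under pics/ and viewed, and the job is handed in when it is done.

```bash
ls; mkdir -p pics; python3 - <<'E'
from plant import arm
import cv2,json,numpy as np
s=arm.sense(); print(s); print(arm.tip_reach)
for n in("top","side"):
    d=arm.snapshot(n); cv2.imwrite(f"pics/{n}0.png",d["frame"][:,:,::-1])
    print(n,d["fovy"],d["cx"],d["cy"],d["distortion"],np.array(d["camera_from_world"]).round(4).tolist())
E
```

```text
pics
{'time': 0.0, 'joint_positions': array([-1.2766815 ,  0.70710651, -0.02762411,  1.48503158,  0.02200472,
        0.95088795, -0.07550769]), 'joint_velocities': array([-1.72741289e-03,  1.75734488e-03, -1.36683341e-03, -1.85951554e-04,
        1.43478210e-03,  1.06856019e-04,  8.28006555e-05]), 'joint_efforts': array([ 7.12683814e-04, -8.83199072e+01,  1.23492446e+00, -2.36166126e+01,
        1.69881812e-02,  6.61163038e-03, -8.18409762e-05]), 'eef_pos': array([0.18939163, 0.54261639, 0.22811771]), 'eef_rot': array([-1.5385657 ,  1.56966555, -1.87437938]), 'force': array([-0.49793944, -0.17523239,  0.0047403 ]), 'torque': array([-0.03006767, -0.02160569, -0.02983572]), 'width': 0.9945853869454907}
0.019
top 57.89698732669661 288.0627523347918 211.17973468795063 [-0.08212422  0.          0.          0.          0.        ] [[-0.0275, -0.9996, 0.0075, 0.0103], [-0.9929, 0.0265, -0.1159, 0.541], [0.1156, -0.0107, -0.9932, 0.9837], [0.0, 0.0, 0.0, 1.0]]
side 49.3319689202516 269.13658502076186 201.47587653602642 [-0.01561128  0.          0.          0.          0.        ] [[-0.9866, -0.163, 0.0056, 0.5376], [-0.121, 0.7086, -0.6951, 0.0827], [0.1094, -0.6865, -0.7188, 1.1183], [0.0, 0.0, 0.0, 1.0]]
```

View pics/top0.png

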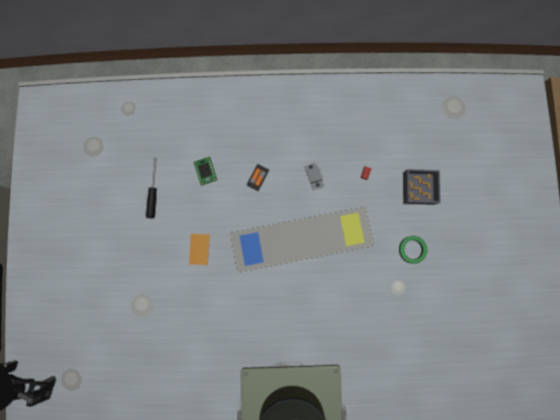

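View pics/side0.png

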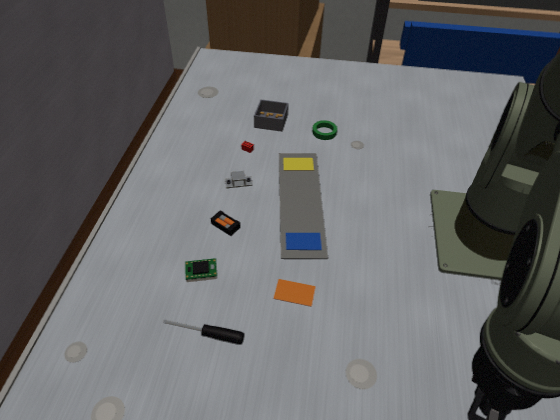

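The top picture shows the four parts in a row (board 205,171; battery 258,177; clamp 314,176; jumper 366,173). Below them is the tilted tray, with the blue mat at about (251,249) and the yellow at (352,230). The orange look-alike is at (200,249).

```bash
cat > h.py <<'E'
import numpy as np,cv2
from plant import arm
from scipy.spatial.transform import Rotation as R
def cam(d):
    f=d["frame"].shape[0]/2/np.tan(np.radians(d["fovy"]/2))
    K=np.array([[f,0,d["cx"]],[0,f,d["cy"]],[0,0,1]]); return K,np.array(d["distortion"],float),np.array(d["camera_from_world"])
def p2w(d,uv,z):
    K,D,T=cam(d); uv=np.asarray(uv,float).reshape(-1,1,2)
    n=cv2.undistortPoints(uv,K,D).reshape(-1,2); n=np.c_[n,np.ones(len(n))]
    Rm,t=T[:3,:3],T[:3,3]; o=-Rm.T@t; r=n@Rm
    return o+r*((z-o[2])/r[:,2])[:,None]
def w2p(d,P):
    K,D,T=cam(d); return cv2.projectPoints(np.asarray(P,float).reshape(-1,3),cv2.Rodrigues(T[:3,:3])[0],T[:3,3],K,D)[0].reshape(-1,2)
def box(c,yaw,l,w,z):
    a=np.array([np.cos(yaw),np.sin(yaw)]);b=np.array([-a[1],a[0]])
    return np.array([[*(np.array(c[:2])+i*l/2*a+j*w/2*b),z] for i,j in((1,1),(1,-1),(-1,-1),(-1,1))])
def crop(d,name,x0,y0,x1,y1,s,polys=()):
    im=cv2.resize(d["frame"][y0:y1,x0:x1,::-1],None,fx=s,fy=s,interpolation=cv2.INTER_CUBIC)
    for p in polys:
        q=((w2p(d,p)-[x0,y0]+.5)*s-.5); cv2.polylines(im,[np.round(q*8).astype(int)],True,(255,0,255),1,cv2.LINE_AA,3)
    cv2.imwrite(f"pics/{name}.png",im)
E
python3 - <<'E'
from h import *
d=arm.snapshot("top")
crop(d,"topA",185,150,285,215,8); crop(d,"topB",290,150,390,215,8); crop(d,"topC",180,200,390,280,3.8)
E
```

```text
(no output)
```

View pics/topA.png

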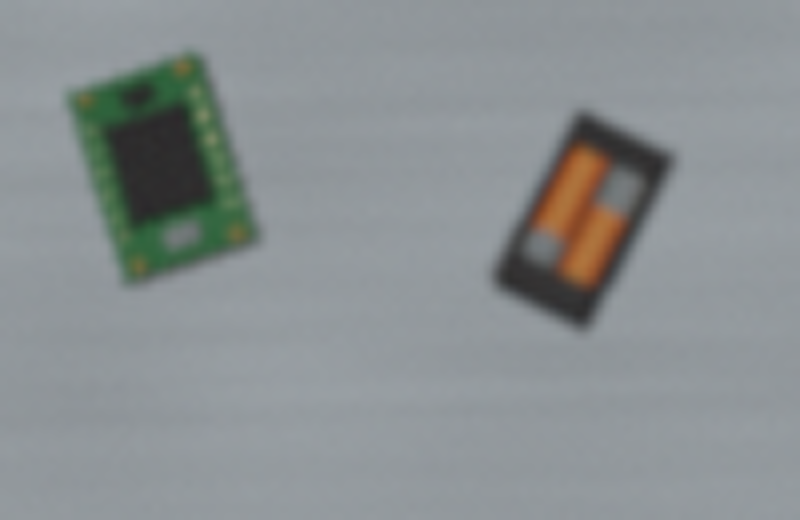

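View pics/topB.png

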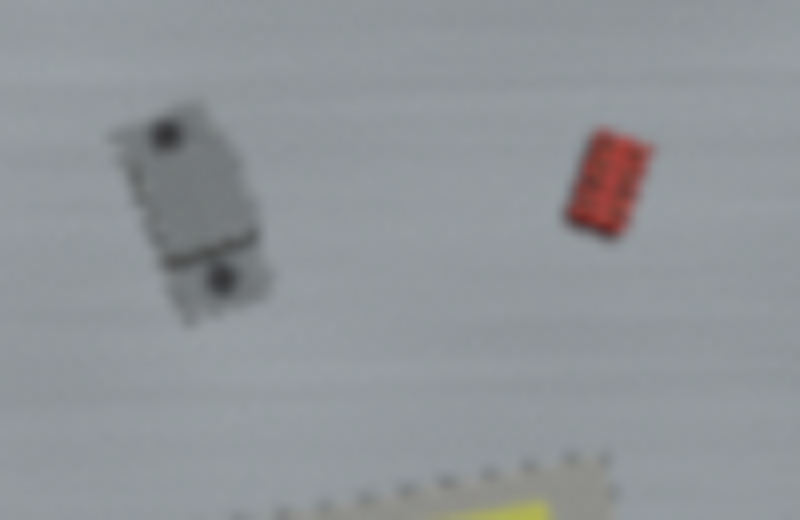

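View pics/topC.png

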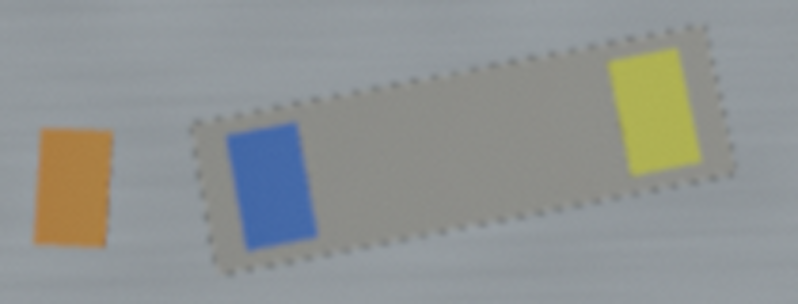

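```bash
cat > fit.py <<'E'
from h import *
from scipy.optimize import least_squares
def fit(d,name,q,s,off,z,l,w,verbose=True):
    q=(np.array(q,float)+.5)/s-.5+off
    P=p2w(d,q,z)[:,:2]
    r=cv2.minAreaRect(P.astype(np.float32)*1000)
    c0=P.mean(0)
    best=None
    for y0 in np.arange(-1.5,1.6,.3):
        def f(v):
            B=box(v,v[2],l,w,z)[:,:2]
            Dm=np.linalg.norm(B[:,None]-P[None],axis=2)
            return (B[:,None]-P[None])[np.arange(4),Dm.argmin(1)].ravel()
        o=least_squares(f,[*c0,y0])
        if best is None or o.cost<best.cost: best=o
    v=best.x; v[2]=(v[2]+np.pi/2)%np.pi-np.pi/2
    print(name,"centre mm",(v[:2]*1000).round(1),"yaw",np.degrees(v[2]).round(1),"rms mm",(np.sqrt(2*best.cost/4)*1000).round(1),"rect",np.round(r[1],1))
    return v
E
python3 - <<'E'
from fit import *
d=arm.snapshot("top")
A=[185,150];B=[290,150];C=[180,200]
o={}
o['board']=fit(d,'board',[(70,92),(197,53),(258,240),(130,284)],8,A,.014,.07,.048)
o['bat']=fit(d,'bat',[(580,110),(672,156),(588,328),(497,280)],8,A,.020,.066,.036)
o['clamp']=fit(d,'clamp',[(112,135),(203,102),(272,290),(188,323)],8,B,.005,.072,.034)
o['jump']=fit(d,'jump',[(604,128),(653,150),(617,240),(570,218)],8,B,.02,.032,.020)
o['blue']=fit(d,'blue',[(228,134),(297,122),(317,237),(247,250)],3.8,C,.006,.084,.052)
o['yel']=fit(d,'yel',[(610,60),(678,48),(702,163),(632,175)],3.8,C,.006,.084,.052)
t=fit(d,'tray',[(193,123),(706,28),(735,172),(222,272)],3.8,C,.004,.11,.38)
print((o['blue']+o['yel'])/2*1000, np.linalg.norm(o['blue'][:2]-o['yel'][:2]))
dd=o['blue'][:2]-o['yel'][:2]; print(np.degrees(np.arctan2(dd[1],dd[0]))-90)
np.save('o.npy',o,allow_pickle=True)
S=arm.snapshot("side")
H=dict(board=(.07,.048,.014),bat=(.066,.036,.02),clamp=(.072,.034,.005),jump=(.032,.02,.02),blue=(.084,.052,.006),yel=(.084,.052,.006))
ps=[box(o[k],o[k][2],*H[k]) for k in H]+[box(t,t[2],.11,.38,.004)]+[box(o['clamp'],o['clamp'][2],.036,.034,.028)]
ps=[p for p in ps]
crop(S,"sideA",170,125,350,325,3,ps); crop(d,"topD",185,150,385,280,4,ps)
print([float(np.linalg.norm(o[k][:2])) for k in o])
E
```

```text
board centre mm [662.6 221.8] yaw 17.2 rms mm 1.1 rect [71.5 46.5]
bat centre mm [639.2  76.2] yaw -27.2 rms mm 0.7 rect [35.6 67.2]
clamp centre mm [640.4 -78.7] yaw 18.9 rms mm 1.1 rect [71.3 34. ]
jump centre mm [ 643.8 -221.7] yaw -24.6 rms mm 1.5 rect [18.5 34.9]
blue centre mm [445.  98.] yaw 8.6 rms mm 0.9 rect [83.8 50.6]
yel centre mm [ 490.5 -178.5] yaw 8.6 rms mm 0.7 rect [84.6 51.4]
tray centre mm [467.8 -40.9] yaw 9.2 rms mm 2.6 rect [108.4 377.7]
[467.75497677 -40.27341037 150.26302165] 0.28028110384852994
9.36050799121827
[0.6987855672552866, 0.6437122023956532, 0.6452489938439767, 0.680859986568865, 0.4556260748646254, 0.5220315701650369]
```

View pics/sideA.png

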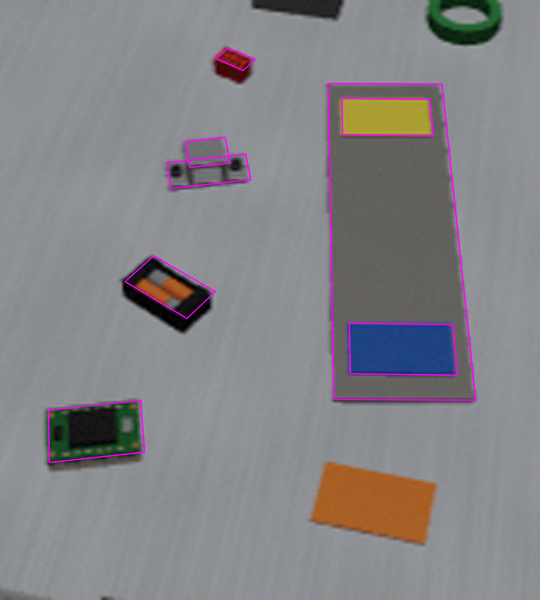

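View pics/topD.png

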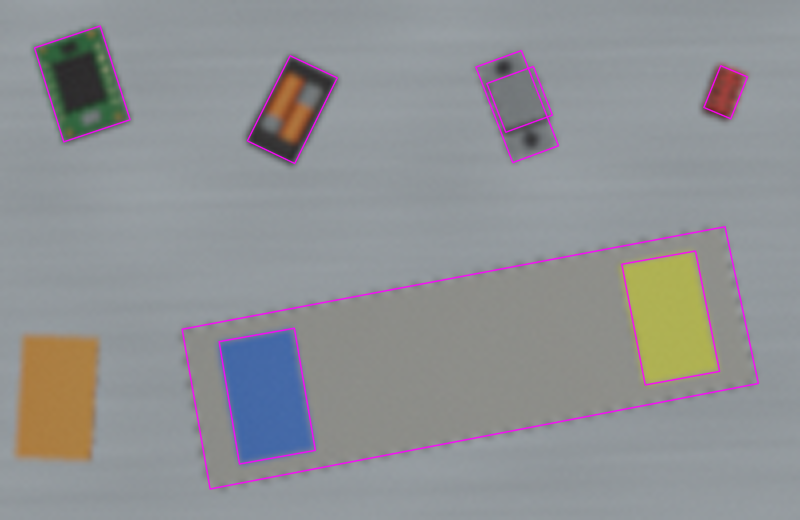

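```bash
cat > go.py <<'E'
from h import *
import sys
# usage: go.py x y z(mm) jawyaw(deg, mod 180): prints turn to do and shift in present tool axes and after-turn axes
x,y,z,j=map(float,sys.argv[1:5])
s=arm.sense(); p=np.array(s["eef_pos"])*1000; Rm=R.from_euler('xyz',s["eef_rot"]).as_matrix()
best=None
for k in (0,180):
    a=np.radians(j+k); ty=np.array([np.cos(a),np.sin(a),0]); tx=np.array([0,0,-1.]); 
    Rt=np.c_[tx,ty,np.cross(tx,ty)]
    rv=np.degrees(R.from_matrix(Rm.T@Rt).as_rotvec())
    if best is None or np.linalg.norm(rv)<np.linalg.norm(best[0]): best=(rv,Rt)
rv,Rt=best; D=np.array([x,y,z])-p
print("t",round(s["time"],2),"pos",p.round(1),"jawyaw",np.degrees(np.arctan2(Rm[1,1],Rm[0,1])).round(1),"xaxis",Rm[:,0].round(3),"w",round(s["width"],3),"F",np.round(s["force"],1),"q1,7",np.round(s["joint_positions"][[0,6]],2))
print("world D",D.round(1),"| shift now-axes",(Rm.T@D).round(1),"| turn",rv.round(1),"| shift after turn",(Rt.T@D).round(1))
E
python3 go.py 639.2 76.2 130 62.8
```

```text
t 0.25 pos [189.4 542.8 228.4] jawyaw 70.8 xaxis [-0. -0. -1.] w 0.997 F [-0.1 -0.4 -0.2] q1,7 [-1.28 -0.08]
world D [ 449.8 -466.6  -98.4] | shift now-axes [  98.5 -292.3  578.4] | turn [8. 0. 0.] | shift after turn [  98.4 -209.4  613.3]
```

```bash
python3 -m creep '[[[1,6,-18,36,0,0,0],[1,6,-18,36,0,0,0],[1,6,-18,36,0,0,0],[1,6,-18,36,0,0,0],[1,6,-18,36,0,0,0],[1,6,-18,36,0,0,0],[1,6,-18,36,0,0,0],[1,6,-18,36,0,0,0]]]' 30; python3 go.py 639.2 76.2 130 62.8
```

```text
time: 1.25
eef_pos: [0.4148, 0.311, 0.1804]
eef_rot: [-2.349, 1.571, -2.685]
force: [-0.3, 1.3, 0.1]
width: 0.997
t 1.25 pos [414.8 311.  180.4] jawyaw 70.8 xaxis [-0. -0. -1.] w 0.997 F [-0.3  1.3  0.1] q1,7 [-0.66  0.44]
world D [ 224.4 -234.8  -50.4] | shift now-axes [  50.4 -147.7  289.3] | turn [ 8. -0.  0.] | shift after turn [  50.4 -106.2  307. ]
```

```bash
python3 -m creep '[[[1,7,-21,41,0,0,0],[1,7,-21,41,0,0,0],[1,7,-21,41,0,0,0],[1,7,-21,41,0,0,0],[1,7,-21,41,0,0,0],[1,7,-21,41,0,0,0],[1,7,-22,43,8,0,0],[1,0,0,0,0,0,0]]]'; python3 go.py 639.2 76.2 24 62.8
```

```text
time: 2.25
eef_pos: [0.6391, 0.0735, 0.1304]
eef_rot: [-1.334, 1.569, -1.816]
force: [-1.0, 1.1, 0.0]
width: 1.001
t 2.25 pos [639.1  73.5 130.4] jawyaw 62.4 xaxis [-0.    -0.002 -1.   ] w 1.001 F [-1.   1.1  0. ] q1,7 [-0.12  0.83]
world D [ 1.000e-01  2.700e+00 -1.064e+02] | shift now-axes [106.4   2.7  -1.3] | turn [-0.4  0.   0.1] | shift after turn [106.4   2.5  -1.2]
```

```bash
python3 -m creep '[[[1,20,2.5,-1.2,0,0,0],[1,20,0,0,0,0,0],[1,20,0,0,0,0,0],[1,15,0,0,0,0,0],[1,0,0,0,0,0,0]]]'; python3 go.py 639.2 76.2 24 62.8; python3 - <<'E'
from h import *
d=arm.snapshot("side"); crop(d,"s1",190,170,300,270,6)
d=arm.snapshot("top"); crop(d,"t1",210,130,310,210,6)
E
```

```text
time: 2.88
eef_pos: [0.6375, 0.08, 0.0559]
eef_rot: [-2.545, 1.569, -3.019]
force: [0.7, -0.4, 0.8]
width: 1.0
t 2.88 pos [637.5  80.   55.9] jawyaw 62.8 xaxis [-0.001 -0.    -1.   ] w 1.0 F [ 0.7 -0.4  0.8] q1,7 [-0.13  0.82]
world D [  1.7  -3.8 -31.9] | shift now-axes [31.9 -2.6  3.3] | turn [-0.  -0.1  0. ] | shift after turn [31.9 -2.6  3.2]
```

View pics/s1.png

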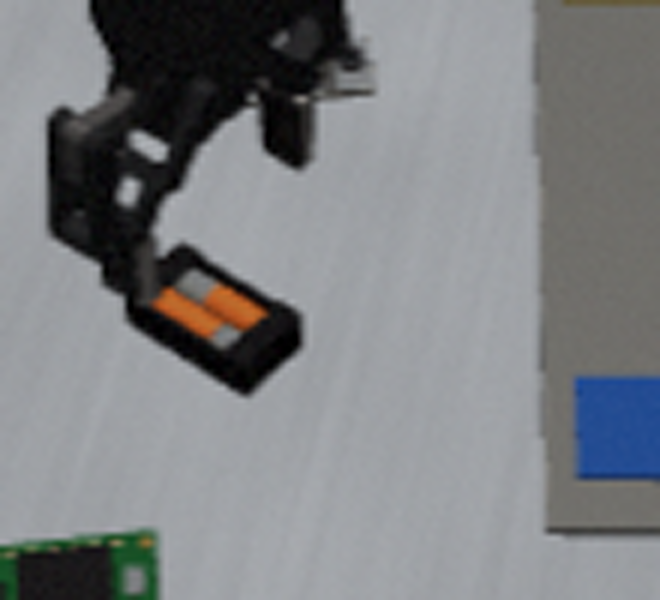

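View pics/t1.png

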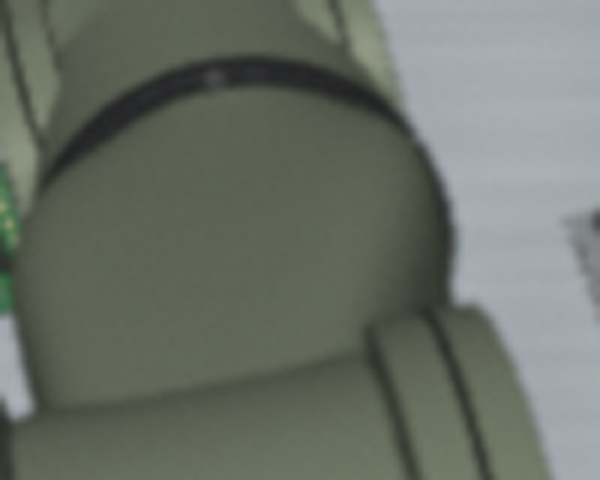

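The side view shows the open jaws straddling the battery holder, whose top is at about crop (220,310). The arm lags after moves, so I'll let it settle before correcting.

```bash
python3 -m creep '[[[1,0,-2.6,3.3,0,0,0],[1,0,0,0,0,0,0],[1,0,0,0,0,0,0]]]'; python3 go.py 639.2 76.2 24 62.8
```

```text
time: 3.35
eef_pos: [0.6399, 0.0759, 0.0568]
eef_rot: [0.362, 1.571, -0.114]
force: [0.1, 0.2, -0.0]
width: 1.003
t 3.35 pos [639.9  75.9  56.8] jawyaw 62.8 xaxis [ 0. -0. -1.] w 1.003 F [ 0.1  0.2 -0. ] q1,7 [-0.12  0.82]
world D [ -0.7   0.3 -32.8] | shift now-axes [32.8 -0.1 -0.7] | turn [-0.  0. -0.] | shift after turn [32.8 -0.1 -0.7]
```

```bash
python3 -m creep '[[[1,12,0,-0.7,0,0,0],[1,12,0,0,0,0,0],[1,9,0,0,0,0,0],[1,0,0,0,0,0,0],[0,0,0,0,0,0,0],[0,0,0,0,0,0,0],[0,0,0,0,0,0,0],[0,0,0,0,0,0,0]]]' 30; python3 go.py 639.2 76.2 24 62.8
```

```text
time: 4.35
eef_pos: [0.6392, 0.0763, 0.0237]
eef_rot: [0.12, 1.571, -0.356]
force: [-0.2, -0.2, -0.3]
width: 0.145
t 4.35 pos [639.2  76.3  23.7] jawyaw 62.8 xaxis [ 0. -0. -1.] w 0.145 F [-0.2 -0.2 -0.3] q1,7 [-0.12  0.82]
world D [-0.  -0.1  0.3] | shift now-axes [-0.3 -0.1  0. ] | turn [-0.  0. -0.] | shift after turn [-0.3 -0.1  0. ]
```

```bash
python3 -m creep '[[[0,0,0,0,0,0,0],[0,0,0,0,0,0,0]]]'; python3 go.py 445 98 120 99.2;  python3 - <<'E'
from h import *
d=arm.snapshot("side"); crop(d,"s2",190,170,300,270,6)
E
```

```text
time: 4.6
eef_pos: [0.6392, 0.0763, 0.0236]
eef_rot: [-1.591, 1.571, -2.067]
force: [-0.6, -0.4, -1.1]
width: -0.002
t 4.6 pos [639.2  76.3  23.6] jawyaw 62.8 xaxis [-0. -0. -1.] w -0.002 F [-0.6 -0.4 -1.1] q1,7 [-0.12  0.82]
world D [-194.2   21.7   96.4] | shift now-axes [ -96.4  -69.6 -182.6] | turn [-36.4  -0.    0. ] | shift after turn [ -96.4   52.5 -188.2]
```

View pics/s2.png

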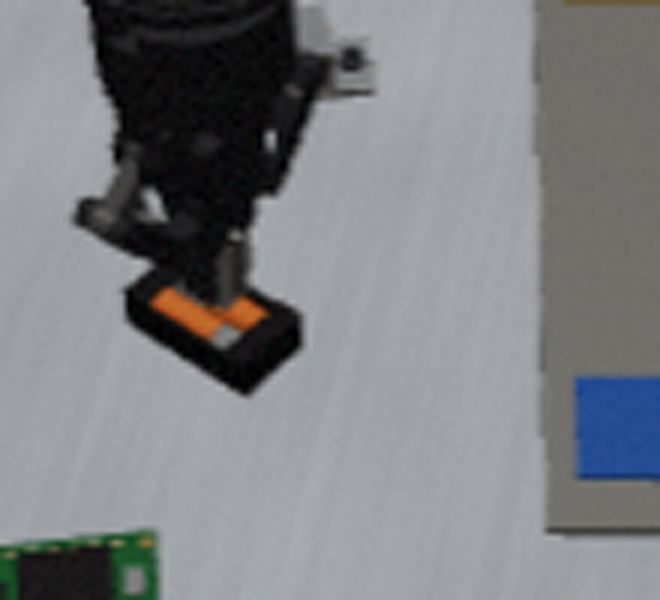

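The battery holder has not moved, and the jaws closed fully over it. I'll check the fingertip height from the pictures.

```bash
python3 - <<'E'
from h import *
d=arm.snapshot("side"); 
p=arm.sense()["eef_pos"]
for z in(.005,.015,.02,.025,.035): print(z,w2p(d,[p[0],p[1],z]).round(1), ((w2p(d,[p[0],p[1],z])-[200,190])*12).round())
crop(d,"s3",200,190,250,240,12)
print(arm.sense()["joint_positions"])
E
```

```text
0.005 [[226.6 224.1]] [[319. 409.]]
0.015 [[226.3 221.4]] [[316. 377.]]
0.02 [[226.2 220. ]] [[314. 360.]]
0.025 [[226.1 218.7]] [[313. 344.]]
0.035 [[225.8 215.9]] [[310. 311.]]
[-0.12331629  1.07741904 -0.10189504  1.37430973  0.14020121  0.69692565
  0.81584978]
```

View pics/s3.png

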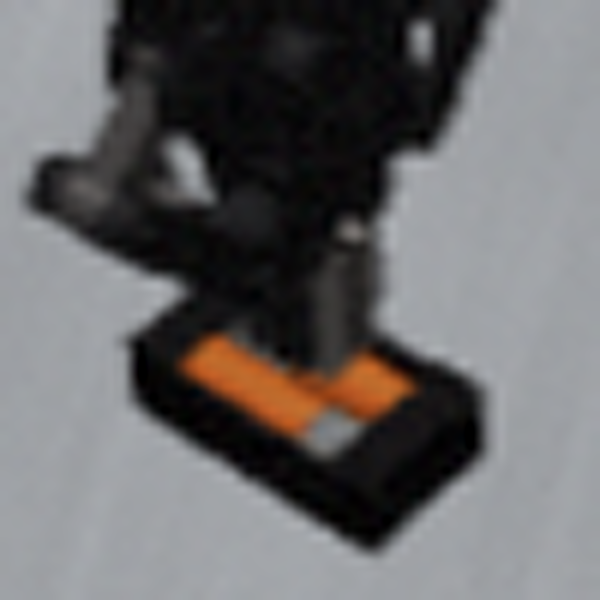

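```bash
python3 -m creep '[[[0,-25,0,0,0,0,0],[0,-25,0,0,0,0,0],[0,0,0,0,0,0,0],[0,0,0,0,0,0,0]]]'; cat > tip.py <<'E'
from h import *
import sys
d=arm.snapshot("side"); s=arm.sense(); p=s["eef_pos"]; Rm=R.from_euler('xyz',s["eef_rot"]).as_matrix()
u0=w2p(d,p)[0]; x0,y0=int(u0[0])-30,int(u0[1])-30
im=cv2.resize(d["frame"][y0:y0+60,x0:x0+60,::-1],None,fx=10,fy=10,interpolation=cv2.INTER_CUBIC)
for m in (0,10,19,30):
    q=(w2p(d,p+Rm[:,0]*m/1000)[0]-[x0,y0]+.5)*10
    cv2.circle(im,tuple(int(v) for v in q),4,(255,0,255),1); print(m,q.round())
cv2.imwrite(f"pics/{sys.argv[1]}.png",im); print(p,s["width"])
E
python3 tip.py s4
```

```text
time: 5.2
eef_pos: [0.6389, 0.0763, 0.0731]
eef_rot: [-2.366, 1.57, -2.841]
force: [0.5, 0.4, 0.1]
width: 0.0
0 [314. 307.]
10 [317. 336.]
19 [319. 361.]
30 [322. 392.]
[0.63887188 0.07623501 0.07290514] 0.002849849197454134
```

View pics/s4.png

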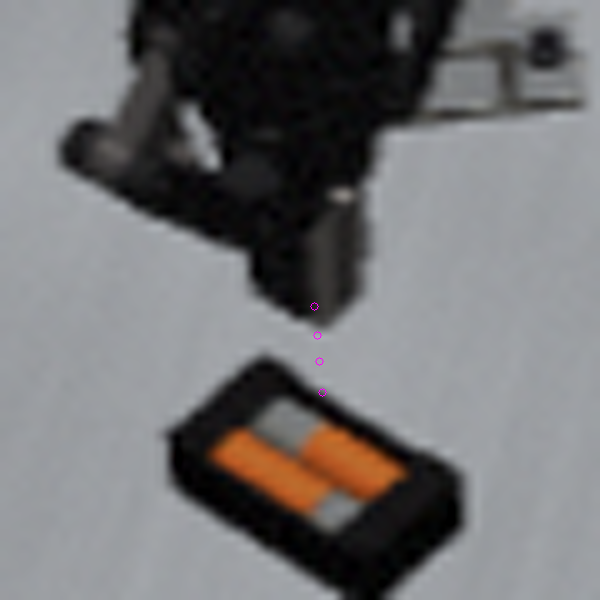

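```bash
cat > tip2.py <<'E'
from h import *
import sys
s=arm.sense(); p=s["eef_pos"]; Rm=R.from_euler('xyz',s["eef_rot"]).as_matrix()
t=float(sys.argv[2]); ms=[float(v) for v in sys.argv[3:]]
out=[]
d=arm.snapshot("side")
for m in ms:
    u0=w2p(d,p)[0]; x0,y0=int(u0[0])-20,int(u0[1])-25
    im=cv2.resize(d["frame"][y0:y0+40,x0:x0+40,::-1],None,fx=9,fy=9,interpolation=cv2.INTER_CUBIC)
    P=[p+Rm@np.array([m,i*t/2,j*11])/1000 for i,j in((1,1),(1,-1),(-1,-1),(-1,1))]
    q=(w2p(d,P)-[x0,y0]+.5)*9-.5
    cv2.polylines(im,[np.round(q*8).astype(int)],True,(255,0,255),1,cv2.LINE_AA,3); out.append(im)
cv2.imwrite(f"pics/{sys.argv[1]}.png",np.hstack(out))
E
python3 tip2.py s5 18 0 5
```

```text
(no output)
```

View pics/s5.png

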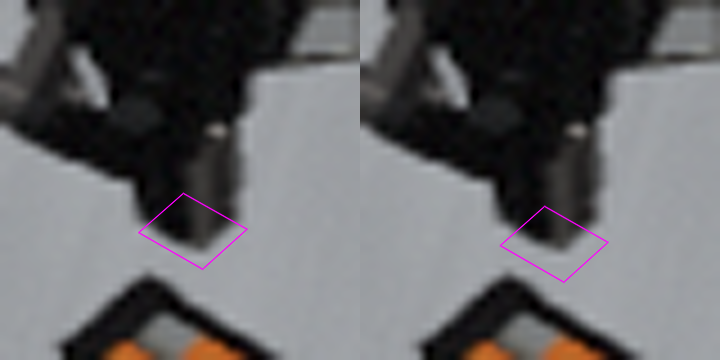

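The shut fingertips look about 7 mm behind the reported TCP, where they should be 19 mm ahead. I'll cross-check against the start pictures, where both cameras could see the gripper.

```bash
python3 - <<'E'
from h import *
p=np.array([.18939,.5427,.2282]); a=np.radians(70.8)
y=np.array([np.cos(a),np.sin(a),0]);x=np.array([0,0,-1.]);z=np.cross(x,y)
outs=[]
for n,(x0,y0) in (("top",(0,350)),("side",(450,350))):
    d=arm.snapshot(n); im=cv2.imread(f"pics/{n}0.png")[y0:y0+70,x0:x0+70]
    im=cv2.resize(im,None,fx=5.7,fy=5.7,interpolation=cv2.INTER_CUBIC)
    for m,c in((6,(255,0,255)),(-20,(0,255,255))):
      for sgn in(1,-1):
        P=[p+x*m/1000+y*sgn*.0425+z*k/1000 for k in(-11,11)]+[p+x*m/1000+y*sgn*.055+z*k/1000 for k in(11,-11)]
        q=(w2p(d,P)-[x0,y0]+.5)*5.7; cv2.polylines(im,[np.round(q*8).astype(int)],True,c,1,cv2.LINE_AA,3)
    outs.append(im)
cv2.imwrite("pics/start.png",np.hstack(outs))
E
```

```text
(no output)
```

View pics/start.png

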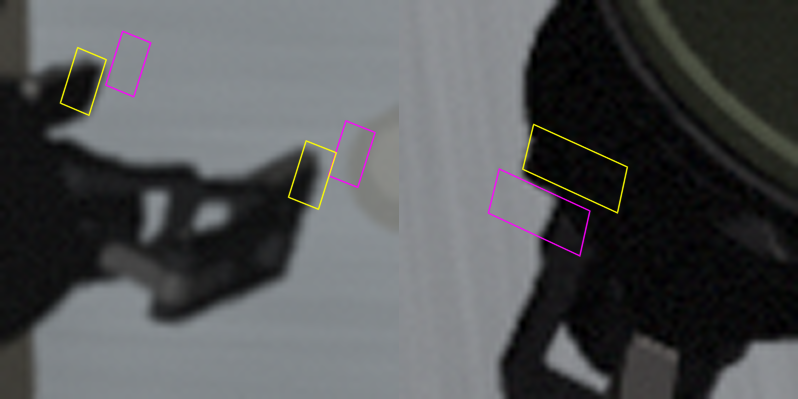

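Both views agree that the fingers really stand about 25 mm higher than reported, and that they are aligned sideways. So I'll descend correspondingly lower, in steps, watching the force.

```bash
python3 -m creep '[[[1,0,0,0,0,0,0],[1,0,0,0,0,0,0],[1,0,0,0,0,0,0],[1,0,0,0,0,0,0],[1,0,0,0,0,0,0],[1,0,0,0,0,0,0]]]'; python3 go.py 639.2 76.2 4 62.8
```

```text
time: 6.15
eef_pos: [0.6392, 0.0763, 0.0736]
eef_rot: [-0.818, 1.571, -1.293]
force: [0.3, -0.3, -0.7]
width: 1.001
t 6.15 pos [639.2  76.3  73.6] jawyaw 62.8 xaxis [ 0. -0. -1.] w 1.001 F [ 0.3 -0.3 -0.7] q1,7 [-0.12  0.82]
world D [ -0.   -0.1 -69.6] | shift now-axes [69.6 -0.1  0. ] | turn [-0.  0.  0.] | shift after turn [69.6 -0.1  0. ]
```

```bash
python3 -m creep '[[[1,15,0,0,0,0,0],[1,15,0,0,0,0,0],[1,15,0,0,0,0,0],[1,15,0,0,0,0,0],[1,9,0,0,0,0,0],[1,0,0,0,0,0,0],[1,0,0,0,0,0,0],[1,0,0,0,0,0,0]]]'; python3 go.py 639.2 76.2 0 62.8; python3 tip2.py s6 114 -20 -16
```

```text
time: 7.15
eef_pos: [0.6395, 0.0763, 0.0051]
eef_rot: [0.499, 1.57, 0.023]
force: [-0.4, -0.2, 0.8]
width: 0.999
t 7.15 pos [639.5  76.3   5.1] jawyaw 62.8 xaxis [ 0.001  0.    -1.   ] w 0.999 F [-0.4 -0.2  0.8] q1,7 [-0.12  0.81]
world D [-0.3 -0.1 -5.1] | shift now-axes [ 5.1 -0.2 -0.2] | turn [-0.  0. -0.] | shift after turn [ 5.1 -0.2 -0.2]
```

View pics/s6.png

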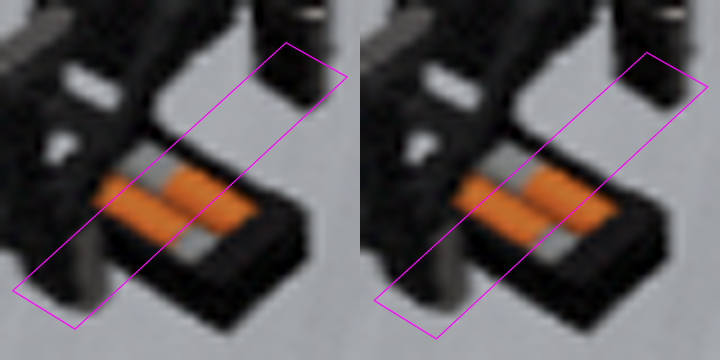

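```bash
python3 -m creep '[[[1,8,0,0,0,0,0],[1,0,0,0,0,0,0],[0.3,0,0,0,0,0,0],[0.3,0,0,0,0,0,0],[0.3,0,0,0,0,0,0],[0.3,0,0,0,0,0,0],[0,0,0,0,0,0,0],[0,0,0,0,0,0,0]]]' 30; python3 go.py 639.2 76.2 -4 62.8; python3 tip2.py s7 36 -10 -6
```

```text
time: 8.2
eef_pos: [0.6394, 0.0763, -0.0032]
eef_rot: [0.291, 1.57, -0.185]
force: [-1.4, 0.4, 5.5]
width: 0.414
t 8.2 pos [639.4  76.3  -3.2] jawyaw 62.8 xaxis [ 0. -0. -1.] w 0.414 F [-1.4  0.4  5.5] q1,7 [-0.13  0.81]
world D [-0.2 -0.1 -0.8] | shift now-axes [ 0.8 -0.1 -0.1] | turn [-0.  0. -0.] | shift after turn [ 0.8 -0.1 -0.1]
```

View pics/s7.png

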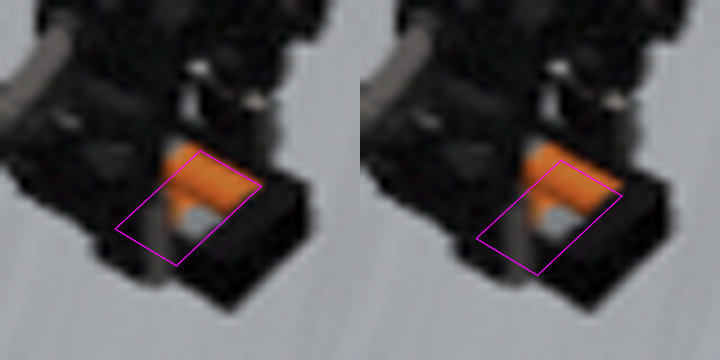

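The opening of 0.414 (about 35 mm) matches the 36 mm holder, so the jaws hold it. Lifting.

```bash
python3 -m creep '[[[0,0,0,0,0,0,0],[0,-5,0,0,0,0,0],[0,-15,0,0,0,0,0],[0,-20,0,0,0,0,0],[0,-20,0,0,0,0,0],[0,0,0,0,0,0,0],[0,0,0,0,0,0,0]]]'; python3 go.py 445 98 57 99.2; python3 - <<'E'
from h import *
d=arm.snapshot("side"); crop(d,"s8",190,160,310,270,5)
E
```

```text
time: 9.12
eef_pos: [0.639, 0.0762, 0.0565]
eef_rot: [-2.129, 1.57, -2.604]
force: [0.9, -0.7, -1.0]
width: 0.413
t 9.12 pos [639.   76.2  56.5] jawyaw 62.8 xaxis [-0. -0. -1.] w 0.413 F [ 0.9 -0.7 -1. ] q1,7 [-0.12  0.82]
world D [-194.    21.8    0.5] | shift now-axes [  -0.4  -69.5 -182.5] | turn [-36.4  -0.    0. ] | shift after turn [  -0.5   52.5 -188.1]
```

View pics/s8.png

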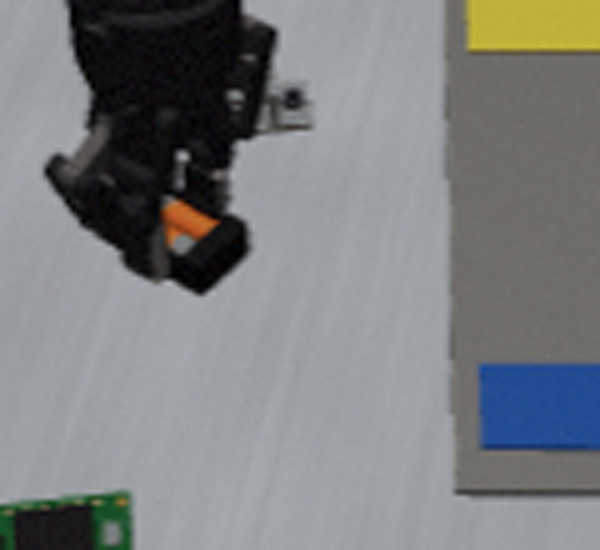

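```bash
python3 -m creep '[[[0,-2,-6,-16,0,0,0],[0,-2,-12,-31,0,0,0],[0,0,-12,-31,0,0,0],[0,0,-12,-31,0,0,0],[0,0,-12,-31,0,0,0],[0,0,-12,-31,0,0,0],[0,0,-3.5,-11.5,-9,0,0],[0,0,0,0,-9.4,0,0]]]';python3 -m creep '[[[0,0,0,0,-9,0,0],[0,0,0,0,-9,0,0],[0,0,0,0,0,0,0],[0,0,0,0,0,0,0],[0,0,0,0,0,0,0]]]'; python3 go.py 445 98 3 99.2
```

```text
time: 10.18
eef_pos: [0.4442, 0.0983, 0.0603]
eef_rot: [-2.723, 1.569, -2.871]
force: [1.3, 0.6, -1.2]
width: 0.414
time: 10.8
eef_pos: [0.4451, 0.0981, 0.0605]
eef_rot: [-2.534, 1.571, -2.376]
force: [-0.3, -0.2, 0.0]
width: 0.411
t 10.8 pos [445.1  98.1  60.5] jawyaw 99.0 xaxis [-0. -0. -1.] w 0.411 F [-0.3 -0.2  0. ] q1,7 [-0.21  1.01]
world D [ -0.1  -0.1 -57.5] | shift now-axes [57.5 -0.  -0.1] | turn [-0.2 -0.   0. ] | shift after turn [57.5 -0.1 -0.1]
```

```bash
python3 -m creep '[[[0,20,0,0,0,0,0],[0,20,0,0,0,0,0],[0,10,0,0,0,0,0],[0,0,0,0,0,0,0],[0,0,0,0,0,0,0]]]'; python3 go.py 445 98 3 99.2;python3 - <<'E'
from h import *
d=arm.snapshot("side"); b=box([.445,.098],np.radians(9.2),.066,.036,.0235+.010)
crop(d,"s9",250,190,350,270,7,[b,box([.445,.098],np.radians(9.2),.084,.052,.006)])
E
```

```text
time: 11.42
eef_pos: [0.4453, 0.098, 0.0111]
eef_rot: [-0.128, 1.57, 0.032]
force: [0.0, 0.3, -0.8]
width: 0.411
t 11.43 pos [445.3  98.   11.1] jawyaw 99.1 xaxis [ 0.  0. -1.] w 0.411 F [ 0.   0.3 -0.8] q1,7 [-0.25  0.99]
world D [-0.3 -0.  -8.1] | shift now-axes [ 8.1  0.  -0.3] | turn [-0.1  0.   0. ] | shift after turn [ 8.1  0.  -0.3]
```

View pics/s9.png

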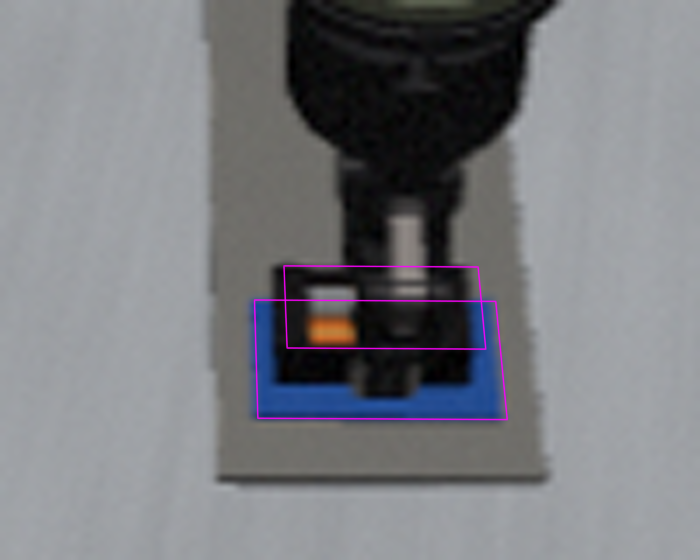

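The held holder appears about 10 px left of its expected outline, roughly 3.4 mm toward +x. I'll shift it and lower it nearly to contact.

```bash
python3 -m creep '[[[0,3,0,-3.5,0,0,0],[0,3,0,0,0,0,0],[0,0,0,0,0,0,0],[0,0,0,0,0,0,0]]]'; python3 go.py 442 98 3 99.2;python3 - <<'E'
from h import *
d=arm.snapshot("side"); 
d["frame"]=np.clip(255*(d["frame"]/255.)**.5,0,255).astype(np.uint8)
bs=[box([.445,.098],np.radians(9.2),.066,.036,z) for z in(.0085,.0285)]
crop(d,"s10",260,200,340,265,10,bs+[box([.445,.098],np.radians(9.2),.084,.052,.006)])
E
```

```text
time: 11.98
eef_pos: [0.4417, 0.0975, 0.0046]
eef_rot: [-1.99, 1.571, -1.83]
force: [-0.2, -0.3, -0.2]
width: 0.414
t 11.97 pos [441.7  97.5   4.6] jawyaw 99.2 xaxis [-0. -0. -1.] w 0.414 F [-0.2 -0.3 -0.2] q1,7 [-0.26  0.98]
world D [ 0.3  0.5 -1.6] | shift now-axes [1.6 0.5 0.4] | turn [-0. -0.  0.] | shift after turn [1.6 0.5 0.4]
```

View pics/s10.png

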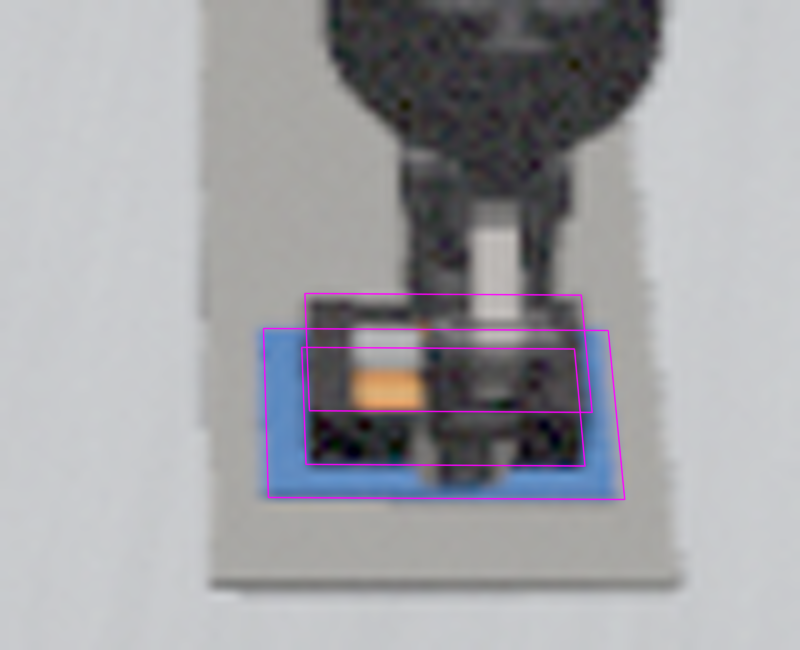

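```bash
python3 -m creep '[[[0,1,0.3,0.8,0,0,0],[0,0.8,0,0,0,0,0],[0,0,0,0,0,0,0],[0,0,0,0,0,0,0]]]'; python3 go.py 442 98 3 99.2
```

```text
time: 12.52
eef_pos: [0.4424, 0.0979, 0.0028]
eef_rot: [-2.438, 1.571, -2.278]
force: [0.2, 0.5, -1.1]
width: 0.416
t 12.53 pos [442.4  97.9   2.8] jawyaw 99.2 xaxis [-0. -0. -1.] w 0.416 F [ 0.2  0.5 -1.1] q1,7 [-0.26  0.98]
world D [-0.4  0.1  0.2] | shift now-axes [-0.2  0.2 -0.4] | turn [-0. -0.  0.] | shift after turn [-0.2  0.2 -0.4]
```

```bash
python3 -m creep '[[[0,0.6,0,0,0,0,0],[0,0,0,0,0,0,0]]]'; python3 -m creep '[[[0,0.6,0,0,0,0,0],[0,0,0,0,0,0,0]]]' | grep -E "pos|force"
```

```text
time: 12.78
eef_pos: [0.4424, 0.0979, 0.0027]
eef_rot: [-0.466, 1.57, -0.306]
force: [-1.2, -0.1, 17.1]
width: 0.416
eef_pos: [0.4424, 0.0979, 0.0027]
force: [-5.6, -0.2, 36.0]
```

```bash
python3 -m creep '[[[0,-1.1,0,0,0,0,0],[0,0,0,0,0,0,0],[0.6,0,0,0,0,0,0],[0.6,0,0,0,0,0,0],[0.6,0,0,0,0,0,0],[0.6,-2,0,0,0,0,0],[0.6,-8,0,0,0,0,0],[0.6,-25,0,0,0,0,0]]]'; python3 -m creep '[[[1,-30,0,0,0,0,0],[1,-30,0,0,0,0,0],[1,-20,0,0,0,0,0],[1,0,0,0,0,0,0],[1,0,0,0,0,0,0]]]'|grep pos; python3 go.py 640.4 -78.7 70 108.9;python3 - <<'E'
from h import *
d=arm.snapshot("side"); 
d["frame"]=np.clip(255*(d["frame"]/255.)**.5,0,255).astype(np.uint8)
bs=[box([.445,.098],np.radians(9.2),.066,.036,z) for z in(.026,)]
crop(d,"s11",260,180,340,265,8,bs+[box([.445,.098],np.radians(9.2),.084,.052,.006)])
E
```

```text
time: 14.02
eef_pos: [0.442, 0.0978, 0.038]
eef_rot: [-2.841, 1.569, -2.681]
force: [0.1, -0.8, -0.9]
width: 0.597
eef_pos: [0.4423, 0.0978, 0.1174]
t 14.65 pos [442.3  97.8 117.4] jawyaw 99.2 xaxis [-0. -0. -1.] w 0.998 F [-0.1 -0.5 -0.3] q1,7 [-0.16  1.03]
world D [ 198.1 -176.5  -47.4] | shift now-axes [  47.4 -205.7  167.6] | turn [-9.7 -0.   0. ] | shift after turn [  47.4 -231.1  130.3]
```

View pics/s11.png

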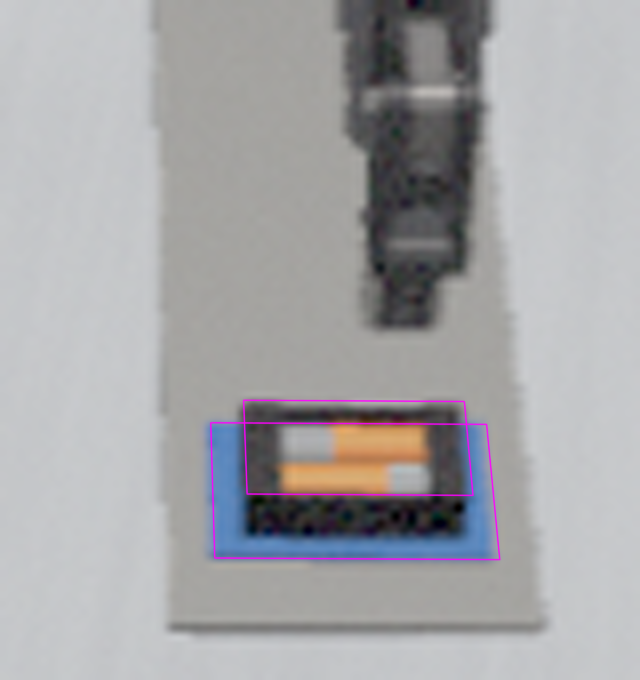

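The side view confirms the holder is released and centred on the blue mat to about 1 mm. Next is the clamp.

```bash
python3 -m creep '[[[1,0,-15,12,0,0,0],[1,5,-30,24.5,0,0,0],[1,5,-30,24.5,0,0,0],[1,5,-30,24.5,0,0,0],[1,10,-30,24.5,0,0,0],[1,10,-30,24.5,0,0,0],[1,10,-30,24.5,0,0,0],[1,0,-10.7,8.6,-9.7,0,0]]]'|grep pos; python3 -m creep '[[[1,0,0,0,0,0,0],[1,0,0,0,0,0,0]]]'|grep pos;  python3 go.py 640.4 -78.7 3 108.9;python3 - <<'E'
from h import *
d=arm.snapshot("side"); 
d["frame"]=np.clip(255*(d["frame"]/255.)**.5,0,255).astype(np.uint8)
crop(d,"s12",200,130,290,200,8,[box([.6404,-.0787],np.radians(18.9),.072,.034,.005),box([.6404,-.0787],np.radians(18.9),.036,.034,.028)])
E
```

```text
eef_pos: [0.6407, -0.08, 0.0705]
eef_pos: [0.64, -0.0776, 0.0723]
t 15.95 pos [640.  -77.6  72.3] jawyaw 108.7 xaxis [-0.001  0.    -1.   ] w 1.001 F [0.1 0.9 0.4] q1,7 [0.25 1.61]
world D [  0.4  -1.1 -69.3] | shift now-axes [69.3 -1.2  0.1] | turn [-0.2 -0.  -0. ] | shift after turn [69.3 -1.1  0. ]
```

View pics/s12.png

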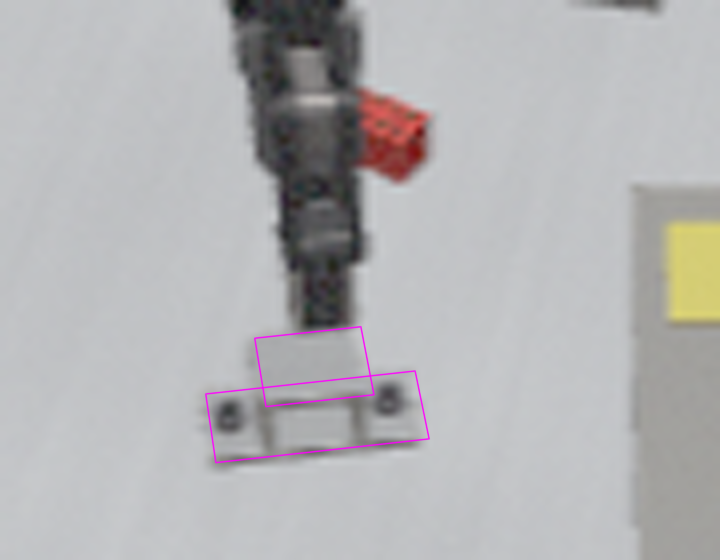

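```bash
python3 -m creep '[[[1,10,-0.8,1.5,0,0,0],[1,15,0,0,0,0,0],[1,15,0,0,0,0,0],[1,15,0,0,0,0,0],[1,10,0,0,0,0,0],[1,4,0,0,0,0,0],[1,0,0,0,0,0,0],[1,0,0,0,0,0,0]]]';python3 go.py 640.4 -78.7 3 108.9;python3 - <<'E'
from h import *
d=arm.snapshot("side"); 
d["frame"]=np.clip(255*(d["frame"]/255.)**.5,0,255).astype(np.uint8)
crop(d,"s13",200,130,290,200,8)
E
```

```text
time: 17.0
eef_pos: [0.6426, -0.0788, 0.0042]
eef_rot: [-0.52, 1.57, -0.191]
force: [0.1, -0.2, 0.2]
width: 1.0
t 17.0 pos [642.6 -78.8   4.2] jawyaw 108.9 xaxis [ 0.001 -0.    -1.   ] w 1.0 F [ 0.1 -0.2  0.2] q1,7 [0.23 1.59]
world D [-2.2  0.1 -1.2] | shift now-axes [ 1.2  0.8 -2. ] | turn [-0.  0.  0.] | shift after turn [ 1.2  0.8 -2. ]
```

View pics/s13.png

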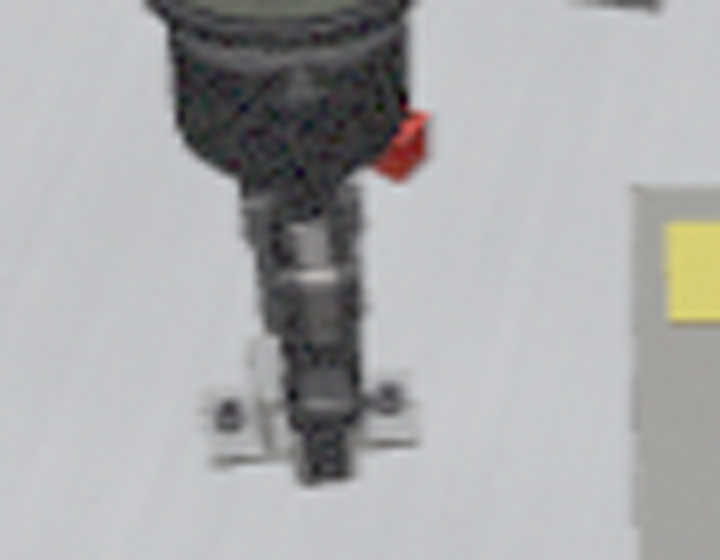

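```bash
python3 - <<'E'
from h import *
d=arm.snapshot("side"); s=arm.sense(); p=s["eef_pos"]; Rm=R.from_euler('xyz',s["eef_rot"]).as_matrix()
d["frame"]=np.clip(255*(d["frame"]/255.)**.5,0,255).astype(np.uint8)
P=[[p+Rm@np.array([-18,yy,j])/1000 for yy,j in((42.5,-11),(42.5,11),(55,11),(55,-11))]]
P.append([p+Rm@np.array([-18,-a,b])/1000 for a,b in ((42.5,-11),(42.5,11),(55,11),(55,-11))])
crop(d,"s14",215,150,275,200,13,P+[box([.6415,-.0787],np.radians(18.9),.072,.034,.005)])
E
```

```text
(no output)
```

View pics/s14.png

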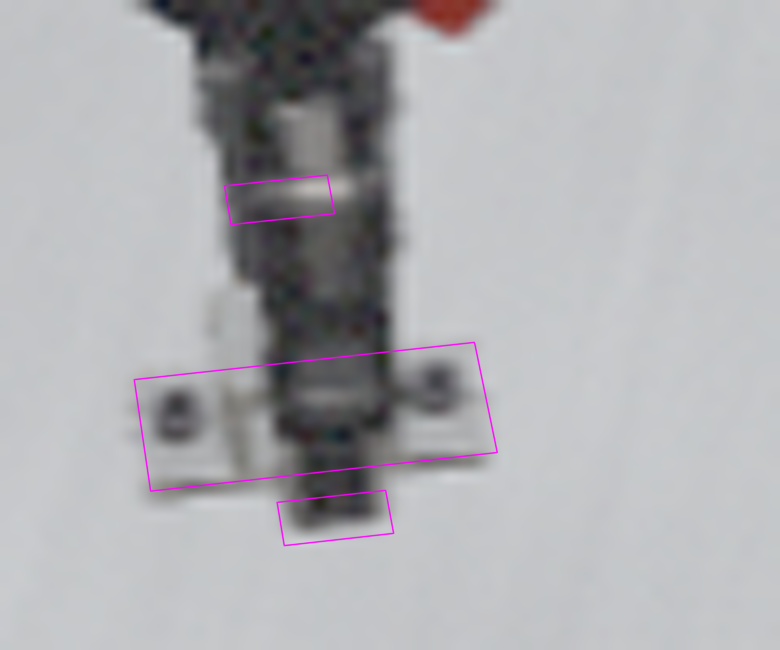

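Lateral alignment matches: the near fingertip is at about (335,520) against a predicted (335,518). Closing on the saddle.

```bash
python3 -m creep '[[[1,1,0,0,0,0,0],[0.3,0,0,0,0,0,0],[0.3,0,0,0,0,0,0],[0.3,0,0,0,0,0,0],[0.2,0,0,0,0,0,0],[0,0,0,0,0,0,0],[0,0,0,0,0,0,0],[0,0,0,0,0,0,0]]]' 45;python3 go.py 490.5 -178.5 63 99.2; python3 -m creep '[[[0,-5,0,0,0,0,0],[0,-15,0,0,0,0,0],[0,-20,0,0,0,0,0],[0,-20,0,0,0,0,0],[0,0,0,0,0,0,0],[0,0,0,0,0,0,0]]]'; python3 go.py 490.5 -178.5 9 99.2;python3 - <<'E'
from h import *
d=arm.snapshot("side"); 
d["frame"]=np.clip(255*(d["frame"]/255.)**.5,0,255).astype(np.uint8)
crop(d,"s15",200,110,290,190,8)
E
```

```text
time: 18.1
eef_pos: [0.6423, -0.0788, 0.0029]
eef_rot: [-1.48, 1.571, -1.151]
force: [-2.0, -0.7, 5.2]
width: 0.387
t 18.1 pos [642.3 -78.8   2.9] jawyaw 108.9 xaxis [ 0. -0. -1.] w 0.387 F [-2.  -0.7  5.2] q1,7 [0.23 1.59]
world D [-151.8  -99.7   60.1] | shift now-axes [ -60.1  -45.3 -175.9] | turn [9.7 0.  0. ] | shift after turn [ -60.1  -74.1 -165.8]
time: 18.85
eef_pos: [0.6421, -0.0789, 0.0625]
eef_rot: [-2.985, 1.57, -2.656]
force: [-0.2, 0.5, -1.7]
width: 0.387
t 18.85 pos [642.1 -78.9  62.5] jawyaw 108.9 xaxis [-0. -0. -1.] w 0.387 F [-0.2  0.5 -1.7] q1,7 [0.25 1.61]
world D [-151.6  -99.6  -53.5] | shift now-axes [  53.6  -45.3 -175.6] | turn [ 9.7 -0.   0. ] | shift after turn [  53.5  -74.1 -165.6]
```

View pics/s15.png

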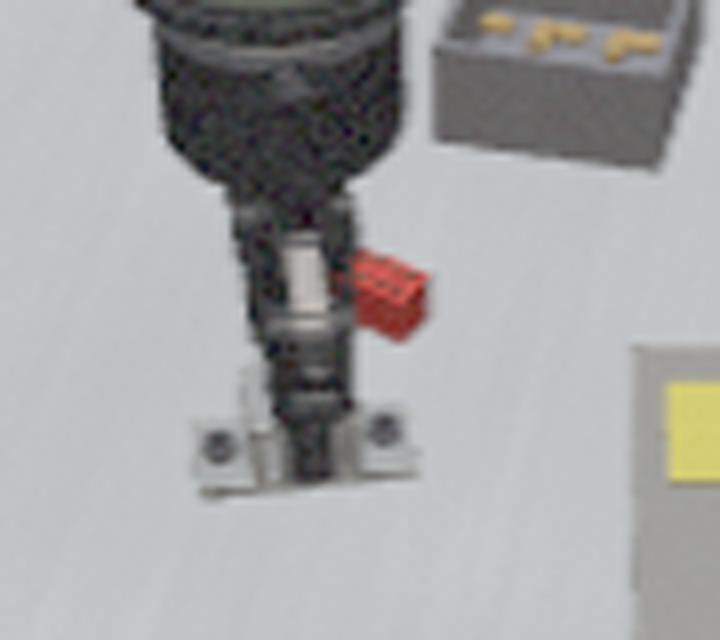

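```bash
python3 -m creep '[[[0,0,-4,-15,0,0,0],[0,0,-7.5,-30,0,0,0],[0,0,-7.5,-30,0,0,0],[0,0,-7.5,-30,0,0,0],[0,0,-7.5,-30,0,0,0],[0,0,-7.5,-28,0,0,0],[0,0,-3.8,-12.6,9.7,0,0],[0,0,0,0,0,0,0]]]'|grep pos; python3 -m creep '[[[0,0,0,0,0,0,0],[0,18,0,0,0,0,0],[0,18,0,0,0,0,0],[0,10,0,0,0,0,0],[0,0,0,0,0,0,0],[0,0,0,0,0,0,0]]]';  python3 go.py 490.5 -178.5 9 99.2;python3 - <<'E'
from h import *
d=arm.snapshot("side"); 
d["frame"]=np.clip(255*(d["frame"]/255.)**.5,0,255).astype(np.uint8)
z=arm.sense()["eef_pos"][2]-.0029
bs=[box([.4905,-.1785],np.radians(9.2),.036,.034,z+.028),box([.4905,-.1785],np.radians(9.2),.072,.034,z),box([.4905,-.1785],np.radians(9.2),.084,.052,.006)]
crop(d,"s16",260,125,340,190,10,bs)
E
```

```text
eef_pos: [0.4903, -0.1788, 0.0625]
time: 20.65
eef_pos: [0.4911, -0.1784, 0.0172]
eef_rot: [-0.499, 1.57, -0.339]
force: [0.3, 0.5, -2.2]
width: 0.382
t 20.65 pos [ 491.1 -178.4   17.2] jawyaw 99.2 xaxis [ 0.001 -0.    -1.   ] w 0.382 F [ 0.3  0.5 -2.2] q1,7 [0.42 1.48]
world D [-0.6 -0.1 -8.2] | shift now-axes [ 8.2 -0.  -0.6] | turn [-0.  0.  0.] | shift after turn [ 8.2 -0.  -0.6]
```

View pics/s16.png

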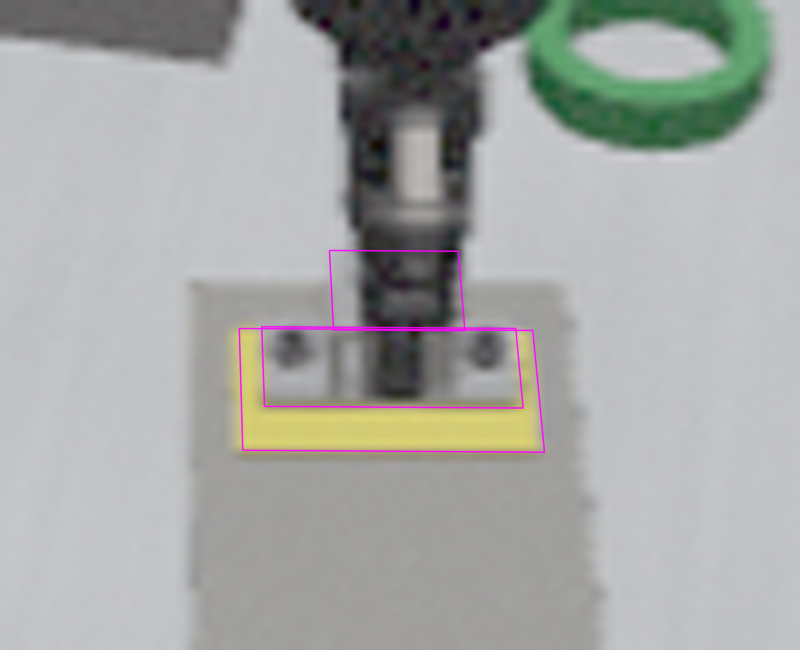

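```bash
python3 -m creep '[[[0,4,0,1.2,0,0,0],[0,3,0,0,0,0,0],[0,0,0,0,0,0,0],[0,0,0,0,0,0,0]]]';  python3 go.py 490.5 -178.5 9 99.2;python3 - <<'E'
from h import *
d=arm.snapshot("side"); 
d["frame"]=np.clip(255*(d["frame"]/255.)**.5,0,255).astype(np.uint8)
z=arm.sense()["eef_pos"][2]-.0029; c=[.4918,-.1783]
bs=[box(c,np.radians(9.2),.072,.034,z),box(c,np.radians(9.2),.084,.052,.006)]
crop(d,"s17",280,145,330,180,16,bs)
E
```

```text
time: 21.2
eef_pos: [0.4919, -0.1782, 0.0097]
eef_rot: [-2.628, 1.571, -2.468]
force: [-0.2, -0.1, -1.7]
width: 0.386
t 21.2 pos [ 491.9 -178.2    9.7] jawyaw 99.2 xaxis [-0. -0. -1.] w 0.386 F [-0.2 -0.1 -1.7] q1,7 [0.41 1.48]
world D [-1.4 -0.3 -0.7] | shift now-axes [ 0.7 -0.1 -1.5] | turn [-0. -0.  0.] | shift after turn [ 0.7 -0.1 -1.5]
```

View pics/s17.png

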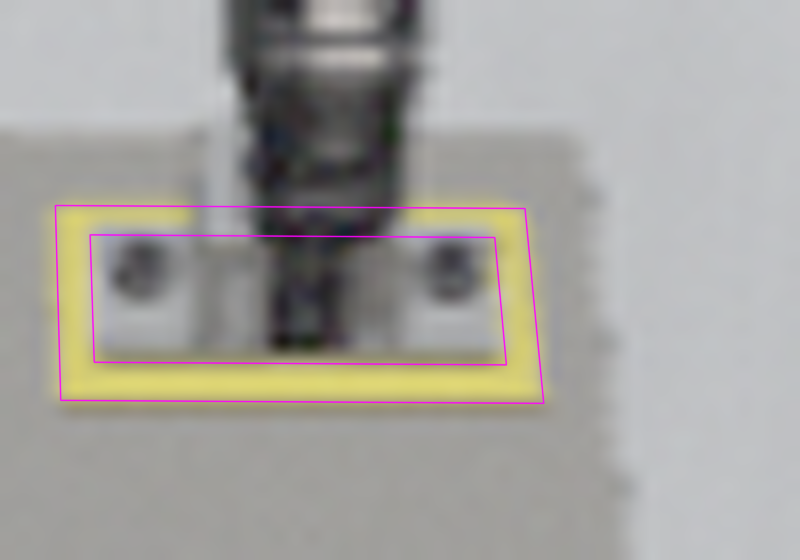

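Both mats are about 1 mm further in +x than first measured. The clamp is centred within the yellow outline to about 1 mm. Setting it down.

```bash
python3 -m creep '[[[0,0.8,0,0,0,0,0],[0,0,0,0,0,0,0],[0,0,0,0,0,0,0]]]' | grep -E "pos|force"; python3 -m creep '[[[0,0.5,0,0,0,0,0],[0,0,0,0,0,0,0]]]' | grep -E "pos|force"
```

```text
eef_pos: [0.4919, -0.1783, 0.009]
force: [0.7, -1.4, -1.9]
eef_pos: [0.492, -0.1782, 0.0088]
force: [-2.5, 0.5, 9.4]
```

```bash
python3 -m creep '[[[0.6,0,0,0,0,0,0],[0.6,0,0,0,0,0,0],[0.6,0,0,0,0,0,0],[0.6,-3,0,0,0,0,0],[0.6,-10,0,0,0,0,0],[0.6,-30,0,0,0,0,0],[1,-40,0,0,0,0,0],[1,-30,0,0,0,0,0]]]' 30; python3 -m creep '[[[1,0,0,0,0,0,0],[1,0,0,0,0,0,0]]]'|grep pos; python3 go.py 663 221.8 70 107.2;python3 - <<'E'
from h import *
d=arm.snapshot("side"); 
d["frame"]=np.clip(255*(d["frame"]/255.)**.5,0,255).astype(np.uint8)
c=[.4918,-.1783]
bs=[box(c,np.radians(9.2),.072,.034,.011),box(c,np.radians(9.2),.084,.052,.006),box(c,np.radians(9.2),.036,.034,.034)]
crop(d,"s18",270,125,340,180,10,bs)
E
```

```text
time: 22.88
eef_pos: [0.492, -0.1783, 0.1236]
eef_rot: [-0.523, 1.57, -0.363]
force: [0.4, 0.5, 0.1]
width: 0.989
eef_pos: [0.4917, -0.1783, 0.1213]
t 23.12 pos [ 491.7 -178.3  121.3] jawyaw 99.2 xaxis [-0. -0. -1.] w 0.998 F [ 0.6 -0.3 -0.5] q1,7 [0.49 1.57]
world D [171.3 400.1 -51.3] | shift now-axes [ 51.2 367.7 232.8] | turn [-8. -0.  0.] | shift after turn [ 51.3 331.5 281.9]
```

View pics/s18.png

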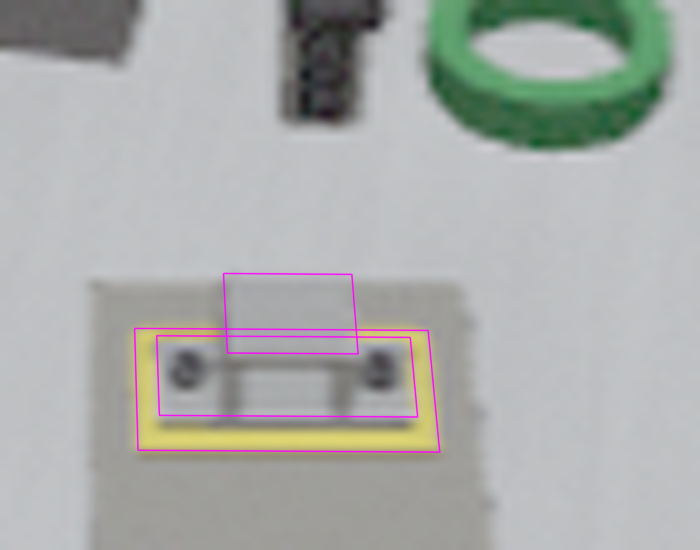

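The clamp is released, upright and centred on the yellow mat. Moving to the board.

```bash
python3 -m creep '[[[1,0,20,13,0,0,0],[1,0,45,28,0,0,0],[1,0,45,28,0,0,0],[1,0,45,28,0,0,0],[1,0,45,28,0,0,0],[1,0,45,28,0,0,0],[1,0,45,28,0,0,0],[1,0,45,28,0,0,0]]]'|grep pos; python3 -m creep '[[[1,20,32,24,-8,0,0],[1,20,0,0,0,0,0],[1,0,0,0,0,0,0],[1,0,0,0,0,0,0],[1,0,0,0,0,0,0]]]'|grep pos;  python3 go.py 663 221.8 -3 107.2;python3 - <<'E'
from h import *
d=arm.snapshot("side"); s=arm.sense(); p=s["eef_pos"]; Rm=R.from_euler('xyz',s["eef_rot"]).as_matrix()
d["frame"]=np.clip(255*(d["frame"]/255.)**.5,0,255).astype(np.uint8)
c=[.6630,.2218]
bs=[box(c,np.radians(17.2),.07,.048,.014),box(c,np.radians(17.2),.036,.030,.02)]
crop(d,"s19",170,235,240,295,11,bs)
E
```

```text
eef_pos: [0.6451, 0.1874, 0.1204]
eef_pos: [0.664, 0.2206, 0.0824]
t 24.8 pos [664.  220.6  82.4] jawyaw 107.1 xaxis [ 0.001  0.    -1.   ] w 0.999 F [-0.3 -1.2  0.8] q1,7 [-0.24  1.26]
world D [ -1.    1.2 -85.4] | shift now-axes [85.4  1.4 -0.7] | turn [-0.1  0.1  0. ] | shift after turn [85.4  1.4 -0.6]
```

View pics/s19.png

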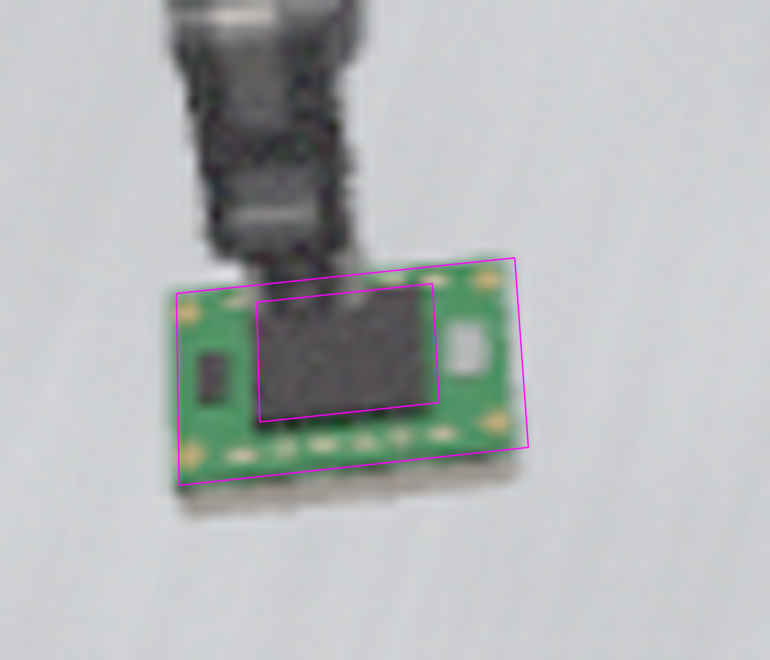

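```bash
python3 -m creep '[[[1,10,1.4,0.2,0,0,0],[1,20,0,0,0,0,0],[1,20,0,0,0,0,0],[1,20,0,0,0,0,0],[1,10,0,0,0,0,0],[1,5,0,0,0,0,0],[1,0,0,0,0,0,0],[1,0,0,0,0,0,0]]]'|grep -E "pos|force"; python3 go.py 664.2 222 -6 107.2
```

```text
eef_pos: [0.6637, 0.2227, -0.003]
force: [-0.2, 0.2, -0.2]
t 25.85 pos [663.7 222.7  -3. ] jawyaw 107.2 xaxis [ 0.001  0.    -1.   ] w 1.004 F [-0.2  0.2 -0.2] q1,7 [-0.25  1.24]
world D [ 0.5 -0.7 -3. ] | shift now-axes [ 3.  -0.8  0.3] | turn [-0.   0.1  0. ] | shift after turn [ 3.  -0.8  0.3]
```

```bash
python3 -m creep '[[[1,2.5,-0.7,0.3,0,0,0],[1,0,0,0,0,0,0],[0.45,0,0,0,0,0,0],[0.45,0,0,0,0,0,0],[0.4,0,0,0,0,0,0],[0.2,0,0,0,0,0,0],[0,0,0,0,0,0,0],[0,0,0,0,0,0,0]]]' 30; python3 go.py 664.2 222 -6 107.2
```

```text
time: 26.85
eef_pos: [0.6645, 0.2224, -0.0051]
eef_rot: [0.117, 1.569, 0.416]
force: [-0.1, -0.6, 9.8]
width: 0.555
t 26.85 pos [664.5 222.4  -5.1] jawyaw 107.2 xaxis [ 0.002  0.001 -1.   ] w 0.555 F [-0.1 -0.6  9.8] q1,7 [-0.25  1.24]
world D [-0.3 -0.4 -0.9] | shift now-axes [ 0.9 -0.3 -0.4] | turn [-0.   0.1 -0. ] | shift after turn [ 0.9 -0.3 -0.4]
```

```bash
python3 -m creep '[[[0,0,0,0,0,0,0],[0,-5,0,0,0,0,0],[0,-15,0,0,0,0,0],[0,-20,0,0,0,0,0],[0,-25,0,0,0,0,0],[0,0,0,0,0,0,0],[0,0,0,0,0,0,0]]]'; python3 go.py 468.9 -40.1 62 99.2;python3 - <<'E'
from h import *
d=arm.snapshot("side"); 
d["frame"]=np.clip(255*(d["frame"]/255.)**.5,0,255).astype(np.uint8)
crop(d,"s20",160,215,250,295,8)
E
```

```text
time: 27.72
eef_pos: [0.6638, 0.222, 0.0591]
eef_rot: [-2.068, 1.571, -1.768]
force: [-0.5, -1.2, -0.8]
width: 0.556
t 27.73 pos [663.8 222.   59.1] jawyaw 107.2 xaxis [-0. -0. -1.] w 0.556 F [-0.5 -1.2 -0.8] q1,7 [-0.24  1.25]
world D [-194.9 -262.1    2.9] | shift now-axes [  -2.8 -192.9 -263.5] | turn [ 8. -0.  0.] | shift after turn [  -2.9 -227.5 -234.2]
```

View pics/s20.png

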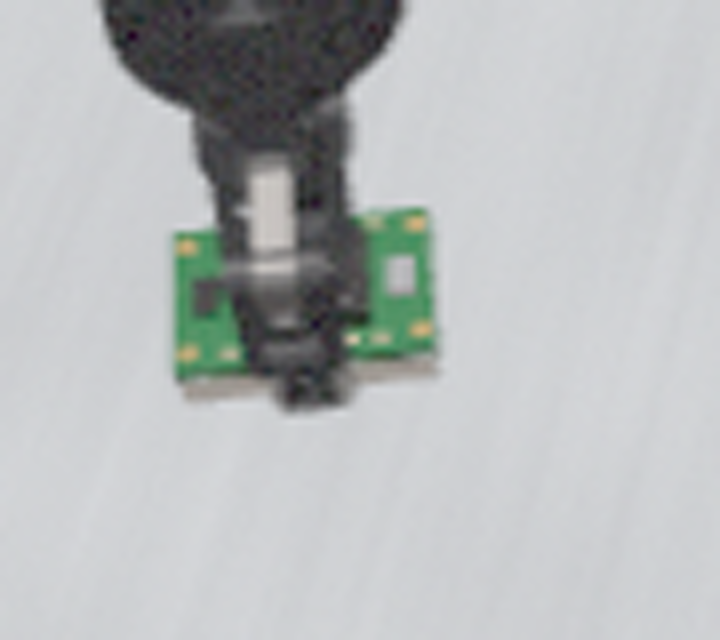

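```bash
python3 -m creep '[[[0,-3,-10,-13,0,0,0],[0,0,-26,-36,0,0,0],[0,0,-26,-36,0,0,0],[0,0,-26,-36,0,0,0],[0,0,-26,-36,0,0,0],[0,0,-26,-36,0,0,0],[0,0,-26,-36,0,0,0],[0,0,-20,-26,0,0,0]]]'|grep pos; python3 -m creep '[[[0,0,-7,-8.5,8,0,0],[0,0,0,0,0,0,0],[0,18,0,0,0,0,0],[0,18,0,0,0,0,0],[0,14,0,0,0,0,0],[0,0,0,0,0,0,0],[0,0,0,0,0,0,0]]]';  python3 go.py 468.9 -40.1 -1 99.2;python3 - <<'E'
from h import *
d=arm.snapshot("side"); 
d["frame"]=np.clip(255*(d["frame"]/255.)**.5,0,255).astype(np.uint8)
z=arm.sense()["eef_pos"][2]+.0051; c=[.4689,-.0401]; a=np.radians(9.2)
bs=[box(c,a,.07,.048,z+.014),box(c,a,.07,.048,z),box(c,a,.11,.38,.004)]
crop(d,"s21",270,165,340,225,11,bs)
E
```

```text
eef_pos: [0.4737, -0.0323, 0.0618]
time: 29.65
eef_pos: [0.4693, -0.0397, 0.0123]
eef_rot: [0.362, 1.57, 0.524]
force: [0.6, -0.4, 0.1]
width: 0.553
t 29.65 pos [469.3 -39.7  12.3] jawyaw 99.3 xaxis [ 0.  0. -1.] w 0.553 F [ 0.6 -0.4  0.1] q1,7 [0.08 1.19]
world D [ -0.4  -0.4 -13.3] | shift now-axes [13.3 -0.3 -0.4] | turn [ 0.1  0.  -0. ] | shift after turn [13.3 -0.3 -0.4]
```

View pics/s21.png

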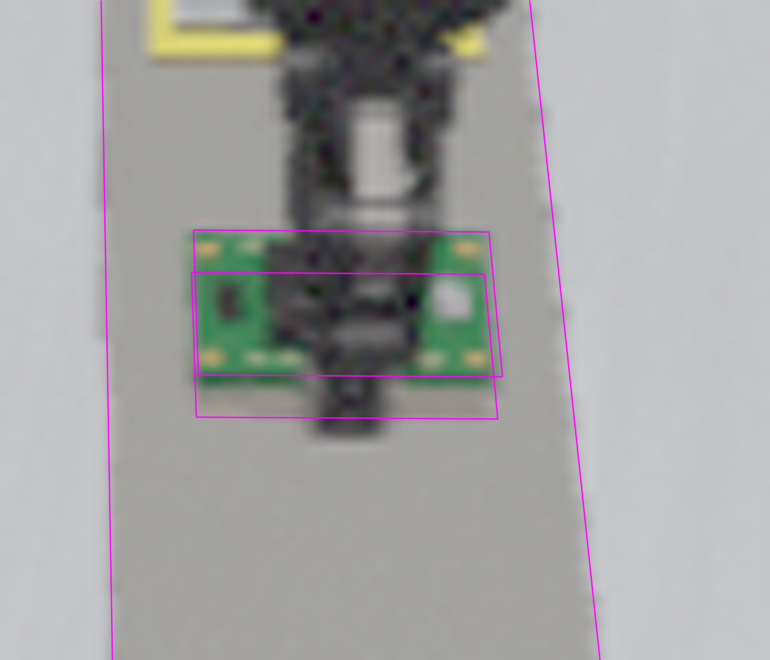

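```bash
python3 -m creep '[[[0,7,-0.3,-0.2,0,0,0],[0,4.8,0,0,0,0,0],[0,0,0,0,0,0,0],[0,0,0,0,0,0,0]]]'|grep -E "force";  python3 go.py 468.9 -40.1 -1 99.2;python3 - <<'E'
from h import *
d=arm.snapshot("side"); 
d["frame"]=np.clip(255*(d["frame"]/255.)**.5,0,255).astype(np.uint8)
z=arm.sense()["eef_pos"][2]+.0051; c=[.4689,-.0401]; a=np.radians(9.2)
bs=[box(c,a,.07,.048,z+.014),box(c,a,.07,.048,z)]
crop(d,"s22",280,175,330,215,15,bs)
E
```

```text
force: [0.2, -0.0, -1.4]
t 30.2 pos [ 4.689e+02 -4.050e+01  2.000e-01] jawyaw 99.2 xaxis [-0. -0. -1.] w 0.556 F [ 0.2 -0.  -1.4] q1,7 [0.07 1.18]
world D [ 0.   0.4 -1.2] | shift now-axes [1.2 0.3 0.1] | turn [-0. -0.  0.] | shift after turn [1.2 0.3 0.1]
```

View pics/s22.png

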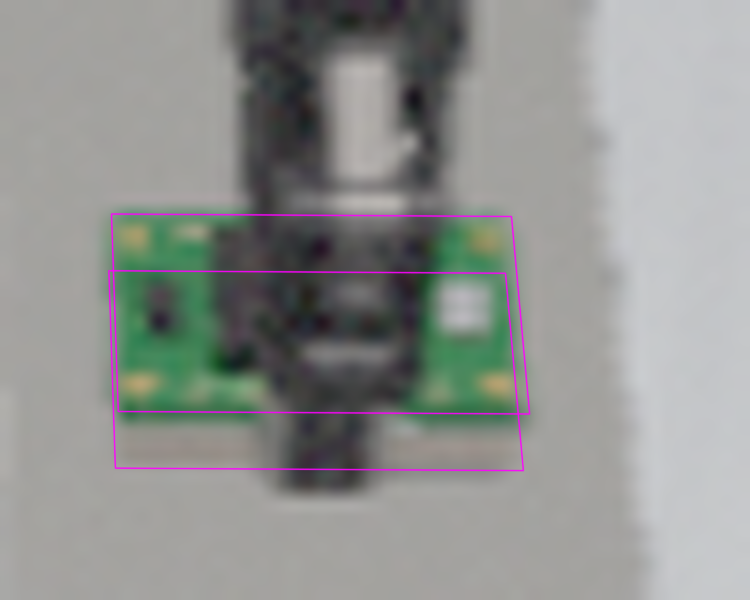

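```bash
python3 -m creep '[[[0,1.2,0.3,0,0,0,0],[0,0,0,0,0,0,0],[0,0,0,0,0,0,0]]]' | grep -E "pos|force"; python3 -m creep '[[[0,0.5,0,0,0,0,0],[0,0,0,0,0,0,0]]]' | grep -E "pos|force"
```

```text
eef_pos: [0.4688, -0.0402, -0.0011]
force: [-0.7, 0.8, -0.9]
eef_pos: [0.4688, -0.0402, -0.0012]
force: [-1.1, 0.9, 12.5]
```

```bash
python3 -m creep '[[[0.8,0,0,0,0,0,0],[0.8,0,0,0,0,0,0],[0.8,0,0,0,0,0,0],[0.8,-3,0,0,0,0,0],[0.8,-10,0,0,0,0,0],[0.8,-30,0,0,0,0,0],[1,-40,0,0,0,0,0],[1,-25,0,0,0,0,0]]]' 30; python3 -m creep '[[[1,0,0,0,0,0,0],[1,0,0,0,0,0,0]]]'|grep pos; python3 go.py 645 -221.7 70 65.4;python3 - <<'E'
from h import *
d=arm.snapshot("side"); 
d["frame"]=np.clip(255*(d["frame"]/255.)**.5,0,255).astype(np.uint8)
c=[.4688,-.0402]; a=np.radians(9.2)
bs=[box(c,a,.07,.048,.018),box(c,a,.036,.03,.024)]
crop(d,"s23",270,165,340,225,10,bs)
crop(d,"s24",230,130,270,160,18,[box([.645,-.2217],np.radians(-24.6),.032,.02,.02),box([.645,-.2217],np.radians(-24.6),.032,.02,.0)])
E
```

```text
time: 31.88
eef_pos: [0.469, -0.0403, 0.1087]
eef_rot: [-0.389, 1.569, -0.229]
force: [-0.0, -0.7, -0.7]
width: 1.002
eef_pos: [0.4686, -0.0403, 0.1063]
t 32.12 pos [468.6 -40.3 106.3] jawyaw 99.2 xaxis [-0. -0. -1.] w 1.002 F [-0.   0.1  0. ] q1,7 [0.18 1.25]
world D [ 176.4 -181.4  -36.3] | shift now-axes [  36.3 -207.1  145.3] | turn [33.8 -0.   0. ] | shift after turn [ 36.3 -91.5 235.9]
```

View pics/s23.png

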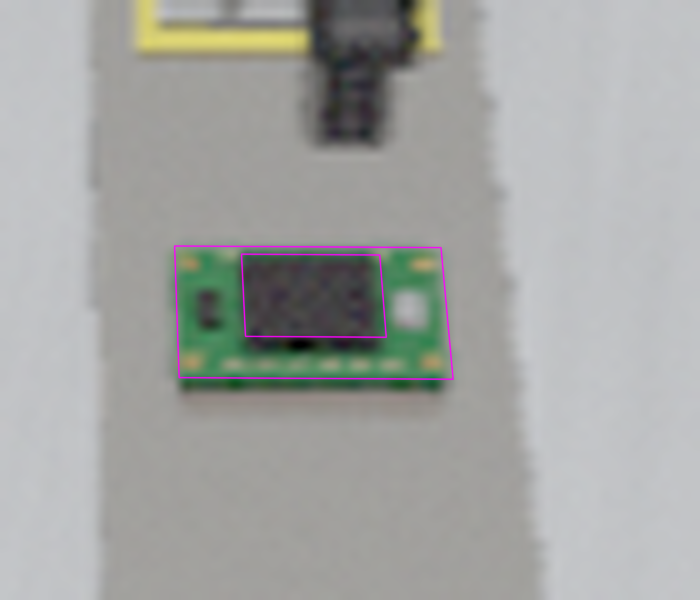

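View pics/s24.png

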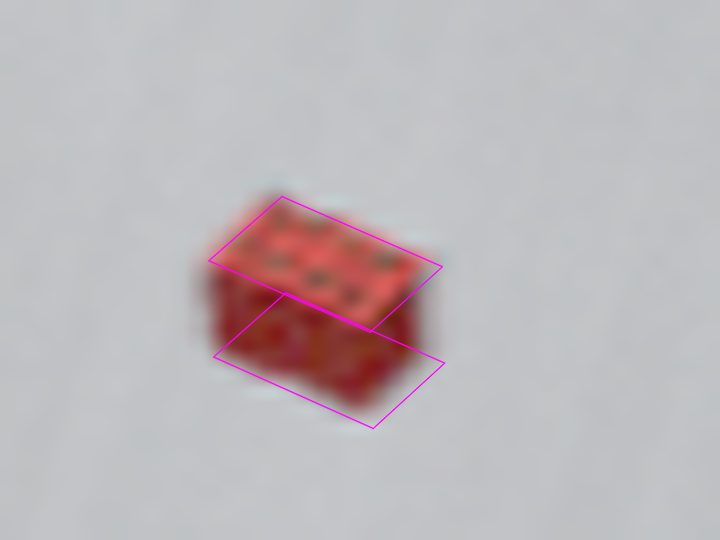

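The board is released and halfway along the tray, matching its predicted outline to about 1 mm. The jumper overlay is a little off, so I'll refine it with a silhouette fit in both views.

```bash
cat > jf.py <<'E'
from h import *
from scipy.optimize import minimize
def soft(fr,x0,y0,n):
    f=fr[y0:y0+n,x0:x0+n].astype(float); r=f[:,:,0]-(f[:,:,1]+f[:,:,2])/2
    r=np.clip(r,0,None); t=np.zeros_like(r); 
    bg=np.median(f.sum(2)); dark=f.sum(2)/bg
    return np.clip(r/45,0,1)
def sil(d,v,x0,y0,n,S=8,zb=0):
    P=np.vstack([box(v,v[2],.032,.020,zb),box(v,v[2],.032,.020,zb+.02)])
    q=(w2p(d,P)-[x0,y0]+.5)*S-.5
    m=np.zeros((n*S,n*S),np.float32); cv2.fillConvexPoly(m,np.round(cv2.convexHull(q.astype(np.float32))*16).astype(np.int32),1,cv2.LINE_8,4)
    m=cv2.GaussianBlur(m,(0,0),0.6*S)
    return cv2.resize(m,(n,n),interpolation=cv2.INTER_AREA)
def run(ds,guess,zb=0):
    res=[]
    for sel in ([0],[1],[0,1]):
        dd=[]
        for i in sel:
            d=ds[i]; c=w2p(d,[guess[0],guess[1],zb+.01])[0].astype(int); n=30; x0,y0=c-n//2; dd.append((d,x0,y0,n,soft(d["frame"],x0,y0,n)))
        f=lambda u:sum(((sil(d,[u[0]/1000,u[1]/1000,u[2]/50],x0,y0,n,zb=zb)-a)**2).sum() for d,x0,y0,n,a in dd)
        o=min((minimize(f,[guess[0]*1000,guess[1]*1000,(guess[2]+k)*50],method='Nelder-Mead',options=dict(initial_simplex=np.array([guess[0]*1000,guess[1]*1000,(guess[2]+k)*50])+np.array([[0,0,0],[3,0,0],[0,3,0],[0,0,5]]))) for k in(-.15,0,.15)),key=lambda o:o.fun)
        print(sel,o.x[:2].round(1),np.degrees(o.x[2]/50).round(1),round(o.fun,2)); res.append(o.x)
    return res
E
python3 - <<'E'
from jf import *
S=arm.snapshot("side");T=arm.snapshot("top")
T["frame"]=cv2.imread("pics/top0.png")[:,:,::-1]
r=run([T,S],[.645,-.2217,np.radians(-24)])[2]
v=[r[0]/1000,r[1]/1000,r[2]/50]
ps=[box(v,v[2],.032,.02,z) for z in(0,.02)]
crop(S,"s25",230,130,270,160,10,ps);crop(T,"t25",346,158,386,188,10,ps)
a=cv2.imread("pics/s25.png");b=cv2.imread("pics/t25.png");cv2.imwrite("pics/j25.png",np.hstack([a,b]))
E
```

```text
[0] [ 646.4 -223.4] -21.2 2.82
[1] [ 647.5 -224.2] -24.0 3.89
[0, 1] [ 647.1 -223.7] -22.7 7.29
```

View pics/j25.png

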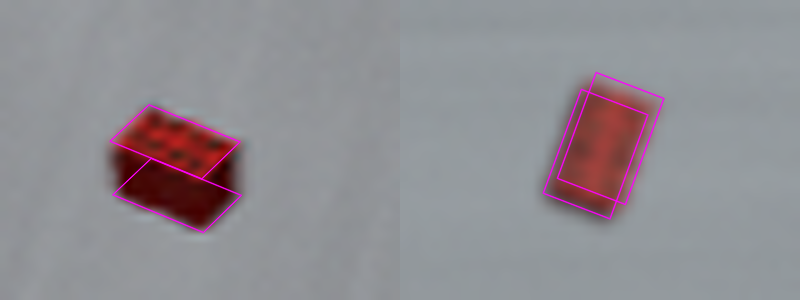

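```bash
python3 -m creep '[[[1,0,-14,10,0,0,0],[1,0,-32,23,0,0,0],[1,0,-32,23,0,0,0],[1,0,-32,23,0,0,0],[1,5,-32,23,0,0,0],[1,10,-32,23,0,0,0],[1,10,-28,19,0,0,0],[1,10,-5,2,10,0,0]]]'|grep pos; python3 -m creep '[[[1,0,0,0,11,0,0],[1,0,0,0,11,0,0],[1,0,0,0,0,0,0],[1,0,0,0,0,0,0]]]'|grep pos;  python3 go.py 646 -223.2 -1.5 67
```

```text
eef_pos: [0.646, -0.2228, 0.0695]
t 33.27 pos [ 646.  -222.8   69.5] jawyaw 88.9 xaxis [-0.001  0.    -1.   ] w 0.998 F [-0.2  0.4 -0. ] q1,7 [0.43 1.55]
world D [ -0.   -0.4 -71. ] | shift now-axes [71.  -0.4  0.1] | turn [21.9 -0.1  0. ] | shift after turn [71.  -0.4  0.1]refused, turn out of range in row 1
```

```bash
python3 -m creep '[[[1,0,0,0,10,0,0],[1,0,0,0,10,0,0],[1,0,0,0,2,0,0],[1,0,0,0,0,0,0],[1,0,0,0,0,0,0]]]'|grep pos;  python3 go.py 646 -223.2 -1.5 67;  python3 - <<'E'
from h import *
d=arm.snapshot("side"); d["frame"]=np.clip(255*(d["frame"]/255.)**.5,0,255).astype(np.uint8)
s=arm.sense(); p=s["eef_pos"]; Rm=R.from_euler('xyz',s["eef_rot"]).as_matrix()
P=[[p+Rm@np.array([-18,k*a,b])/1000 for a,b in ((42.5,-11),(42.5,11),(55,11),(55,-11))] for k in(1,-1)]
crop(d,"s26",210,95,290,165,9,P+[box([.646,-.2232],np.radians(-23),.032,.02,.02)])
E
```

```text
eef_pos: [0.6458, -0.2213, 0.0713]
t 33.9 pos [ 645.8 -221.3   71.3] jawyaw 67.3 xaxis [-0.  0. -1.] w 1.002 F [ 0.6 -0.7  0.4] q1,7 [0.4  1.24]
world D [  0.2  -1.9 -72.8] | shift now-axes [72.8 -1.7  0.9] | turn [ 0.3 -0.   0. ] | shift after turn [72.8 -1.7  0.9]
```

View pics/s26.png

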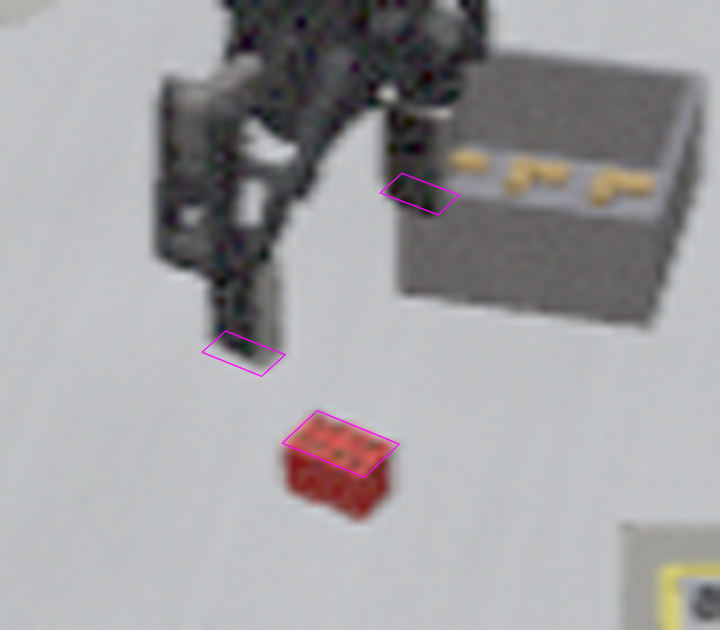

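```bash
python3 - <<'E'
from h import *
d=arm.snapshot("side")
print((p2w(d,[(254.4,127.4),(282.5,131)],0)*1000).round(0))
E
```

```text
[[ 646. -330.    0.]
 [ 557. -327.    0.]]
```

```bash
python3 -m creep '[[[0.6,10,-1.2,0.7,0.3,0,0],[0.6,15,0,0,0,0,0],[0.6,15,0,0,0,0,0],[0.6,15,0,0,0,0,0],[0.6,12,0,0,0,0,0],[0.6,5,0,0,0,0,0],[0.6,0,0,0,0,0,0],[0.6,0,0,0,0,0,0]]]'|grep -E "pos|force";  python3 go.py 646 -223.2 -1.5 67;  python3 - <<'E'
from h import *
d=arm.snapshot("side"); d["frame"]=np.clip(255*(d["frame"]/255.)**.5,0,255).astype(np.uint8)
crop(d,"s27",220,110,280,165,11)
E
```

```text
eef_pos: [0.6464, -0.2227, -0.0001]
force: [-0.4, -0.7, 0.6]
t 35.0 pos [ 6.464e+02 -2.227e+02 -1.000e-01] jawyaw 66.9 xaxis [ 0.001 -0.    -1.   ] w 0.598 F [-0.4 -0.7  0.6] q1,7 [0.39 1.22]
world D [-0.4 -0.5 -1.4] | shift now-axes [ 1.4 -0.6 -0.1] | turn [-0.1  0.  -0. ] | shift after turn [ 1.4 -0.6 -0.1]
```

View pics/s27.png

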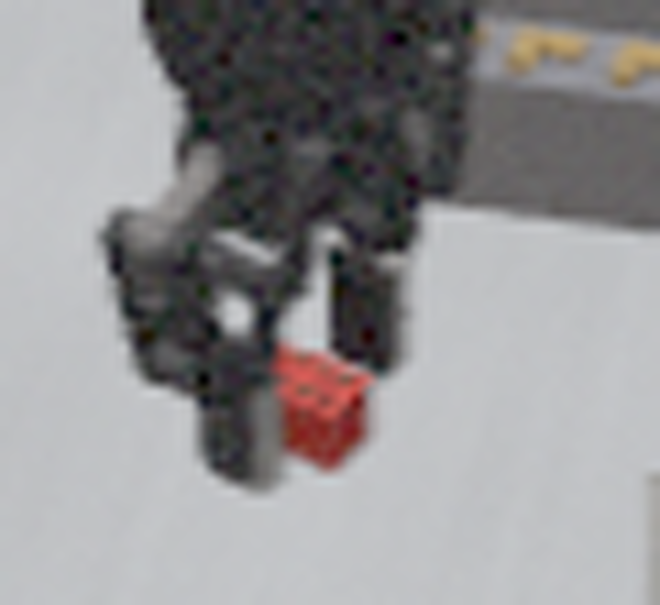

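The jaws straddle the jumper. Lowering 1.4 mm and closing.

```bash
python3 -m creep '[[[0.6,1.4,-0.4,0,0,0,0],[0.3,0,0,0,0,0,0],[0.3,0,0,0,0,0,0],[0.2,0,0,0,0,0,0],[0.1,0,0,0,0,0,0],[0,0,0,0,0,0,0],[0,0,0,0,0,0,0],[0,0,0,0,0,0,0]]]' 25; python3 -m creep '[[[0,0,0,0,0,0,0],[0,-5,0,0,0,0,0],[0,-15,0,0,0,0,0],[0,-25,0,0,0,0,0],[0,-25,0,0,0,0,0],[0,0,0,0,0,0,0],[0,0,0,0,0,0,0]]]'; python3 go.py 468.8 -40.2 70 99.2;python3 - <<'E'
from h import *
d=arm.snapshot("side"); d["frame"]=np.clip(255*(d["frame"]/255.)**.5,0,255).astype(np.uint8)
crop(d,"s28",220,90,280,145,11)
E
```

```text
time: 36.05
eef_pos: [0.646, -0.2231, -0.0019]
eef_rot: [-0.527, 1.571, -0.931]
force: [-1.4, 0.0, 4.1]
width: 0.227
time: 36.92
eef_pos: [0.6457, -0.223, 0.068]
eef_rot: [-2.393, 1.57, -2.797]
force: [0.6, 0.4, -0.5]
width: 0.227
t 36.92 pos [ 645.7 -223.    68. ] jawyaw 66.9 xaxis [-0. -0. -1.] w 0.227 F [ 0.6  0.4 -0.5] q1,7 [0.4  1.23]
world D [-176.9  182.8    2. ] | shift now-axes [  -2.    98.6 -234.5] | turn [-32.3  -0.    0. ] | shift after turn [  -2.   208.8 -145.4]
```

View pics/s28.png

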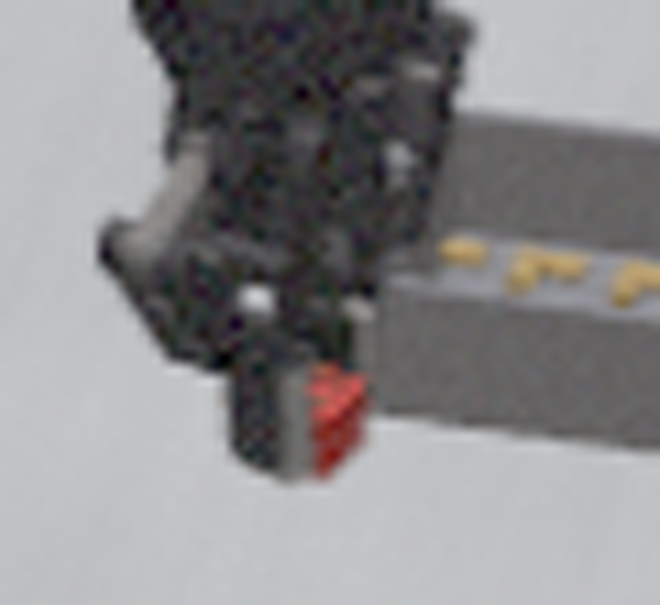

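```bash
python3 -m creep '[[[0,-2,6,-14,0,0,0],[0,0,14,-34,0,0,0],[0,0,15,-35,0,0,0],[0,0,15,-35,0,0,0],[0,0,15,-35,0,0,0],[0,0,15,-35,0,0,0],[0,0,12,-30,0,0,0],[0,0,6.6,-16.5,-10,0,0]]]'|grep pos; python3 -m creep '[[[0,0,0,0,-10,0,0],[0,0,0,0,-10,0,0],[0,0,0,0,-2.3,0,0],[0,0,0,0,0,0,0],[0,0,0,0,0,0,0]]]'|grep pos;  python3 go.py 468.8 -40.2 22.1 99.2
```

```text
eef_pos: [0.4679, -0.039, 0.0698]
eef_pos: [0.469, -0.0402, 0.0699]
t 38.6 pos [469.  -40.2  69.9] jawyaw 99.0 xaxis [-0. -0. -1.] w 0.226 F [ 0.1 -0.1 -1.4] q1,7 [0.16 1.17]
world D [ -0.2  -0.  -47.8] | shift now-axes [47.8  0.  -0.2] | turn [-0.2 -0.   0. ] | shift after turn [47.8  0.  -0.2]
```

```bash
python3 -m creep '[[[0,15,0,0,0,0,0],[0,15,0,0,0,0,0],[0,10,0,0,0,0,0],[0,4,0,0,-0.2,0,0],[0,0,0,0,0,0,0],[0,0,0,0,0,0,0]]]'|grep force;  python3 go.py 468.8 -40.2 22.1 99.2;python3 - <<'E'
from h import *
d=arm.snapshot("side"); d["frame"]=np.clip(255*(d["frame"]/255.)**.5,0,255).astype(np.uint8)
z=arm.sense()["eef_pos"][2]+.0019; c=[.4688,-.0402]; a=np.radians(9.2)
bs=[box(c,a,.032,.02,z),box(c,a,.032,.02,z+.02),box(c,a,.036,.03,.024)]
crop(d,"s29",280,165,325,210,15);crop(d,"s30",280,165,325,210,15,bs)
E
```

```text
force: [0.8, -0.2, 0.3]
t 39.35 pos [469.2 -40.2  26.4] jawyaw 99.3 xaxis [ 0. -0. -1.] w 0.226 F [ 0.8 -0.2  0.3] q1,7 [0.11 1.13]
world D [-0.4  0.  -4.3] | shift now-axes [ 4.3  0.1 -0.4] | turn [0.1 0.  0. ] | shift after turn [ 4.3  0.1 -0.4]
```

View pics/s29.png

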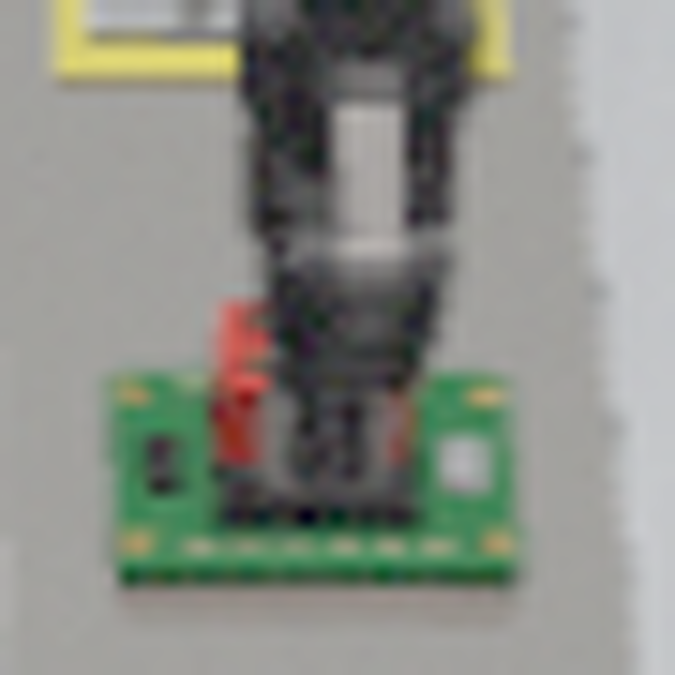

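View pics/s30.png

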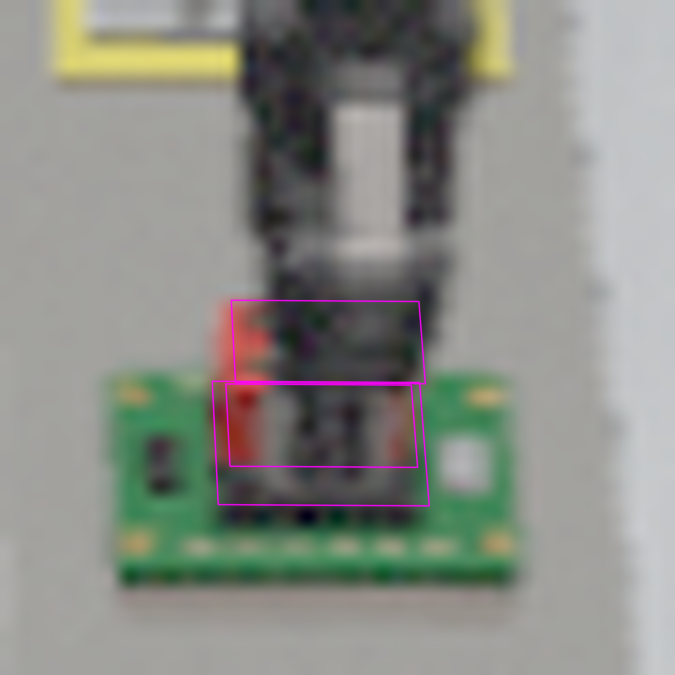

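```bash
python3 -m creep '[[[0,2,0,-0.7,0,0,0],[0,1.5,0,0,0,0,0],[0,0,0,0,0,0,0],[0,0,0,0,0,0,0]]]'|grep -E "pos|force"; python3 -m creep '[[[0,0.8,0,0,0,0,0],[0,0,0,0,0,0,0],[0,0,0,0,0,0,0]]]'|grep -E "pos|force"; python3 - <<'E'
from h import *
d=arm.snapshot("side"); d["frame"]=np.clip(255*(d["frame"]/255.)**.5,0,255).astype(np.uint8)
crop(d,"s31",280,165,325,210,15)
E
```

```text
eef_pos: [0.4684, -0.0403, 0.0225]
force: [-0.8, 0.1, -0.4]
eef_pos: [0.4684, -0.0403, 0.022]
force: [-2.5, 0.2, 9.3]
```

View pics/s31.png

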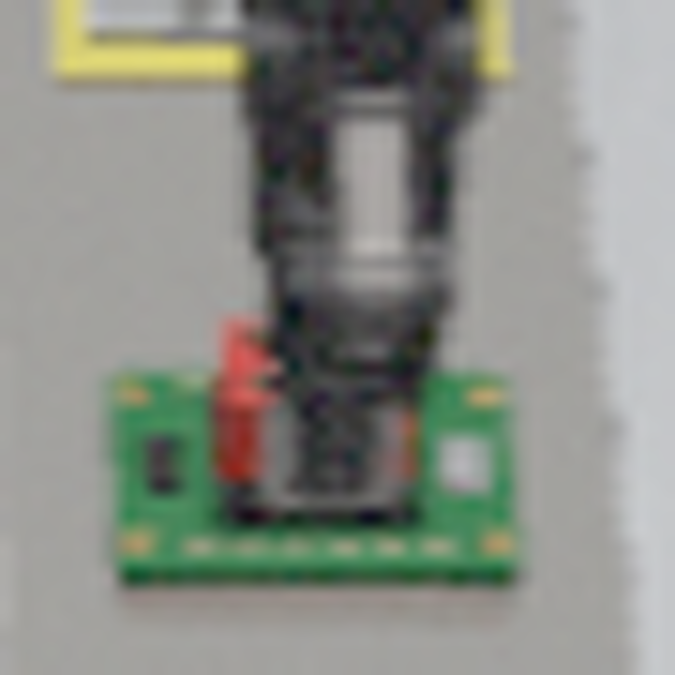

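Contact at the expected height (22.0, force 9 N), and the jumper sits within the socket outline. Releasing, then retreating.

```bash
python3 -m creep '[[[0.45,0,0,0,0,0,0],[0.45,0,0,0,0,0,0],[0.45,0,0,0,0,0,0],[0.45,-3,0,0,0,0,0],[0.45,-10,0,0,0,0,0],[0.45,-30,0,0,0,0,0],[0.45,-40,0,0,0,0,0],[0.45,-30,0,0,0,0,0]]]'; python3 -m creep '[[[1,-20,0,-15,0,0,0],[1,-20,45,0,0,0,0],[1,0,60,0,0,0,0],[1,0,60,0,0,0,0],[1,0,60,0,0,0,0],[1,0,60,0,0,0,0],[1,0,60,0,0,0,0],[1,0,0,0,0,0,0]]]'; python3 - <<'E'
from h import *
d=arm.snapshot("side"); cv2.imwrite("pics/fs.png",d["frame"][:,:,::-1])
t=arm.snapshot("top"); cv2.imwrite("pics/ft.png",t["frame"][:,:,::-1])
E
```

```text
time: 41.32
eef_pos: [0.4683, -0.0404, 0.1369]
eef_rot: [-0.336, 1.57, -0.172]
force: [-0.3, 0.3, -0.5]
width: 0.451
time: 42.32
eef_pos: [0.3955, 0.3018, 0.1753]
eef_rot: [1.548, 1.569, 1.718]
force: [-1.0, -1.1, -1.5]
width: 1.004
```

View pics/fs.png

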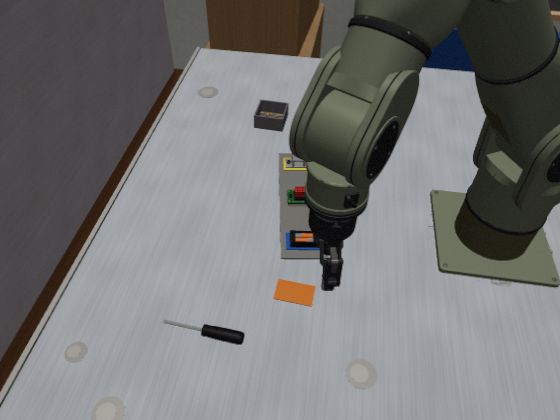

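View pics/ft.png

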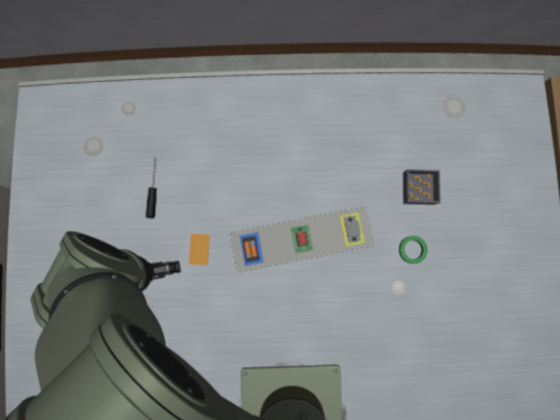

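```bash
python3 -m creep '[[[1,-10,40,-20,0,0,0],[1,-10,40,-20,0,0,0],[1,-10,40,-20,0,0,0],[1,0,40,-20,0,0,0],[1,0,30,-20,0,0,0],[1,0,0,0,0,0,0],[1,0,0,0,0,0,0]]]'|grep pos; python3 - <<'E'
from h import *
a=np.radians(9.2)
B=[.446,.0981];Y=[.4918,-.1783];M=[(B[0]+Y[0])/2,(B[1]+Y[1])/2]
for n,o,bb,s in(("side","fs2",(265,145,345,265),5),("top","ft2",(225,200,385,280),5)):
    d=arm.snapshot(n); d["frame"]=np.clip(255*(d["frame"]/255.)**.6,0,255).astype(np.uint8)
    crop(d,o+"n",*bb,s)
    crop(d,o,*bb,s,[box(B,a,.066,.036,.026),box(Y,a,.036,.034,.034),box(Y,a,.072,.034,.011),box(M,a,.07,.048,.018),box(M,a,.032,.02,.044)])
a1=cv2.imread("pics/fs2n.png");a2=cv2.imread("pics/fs2.png");cv2.imwrite("pics/fs3.png",np.hstack([a1,a2])[:600,:800])
a1=cv2.imread("pics/ft2n.png");a2=cv2.imread("pics/ft2.png");cv2.imwrite("pics/ft3.png",cv2.resize(np.vstack([a1,a2]),None,fx=.75,fy=.75))
E
```

```text
eef_pos: [0.2691, 0.4676, 0.2049]
```

View pics/fs3.png

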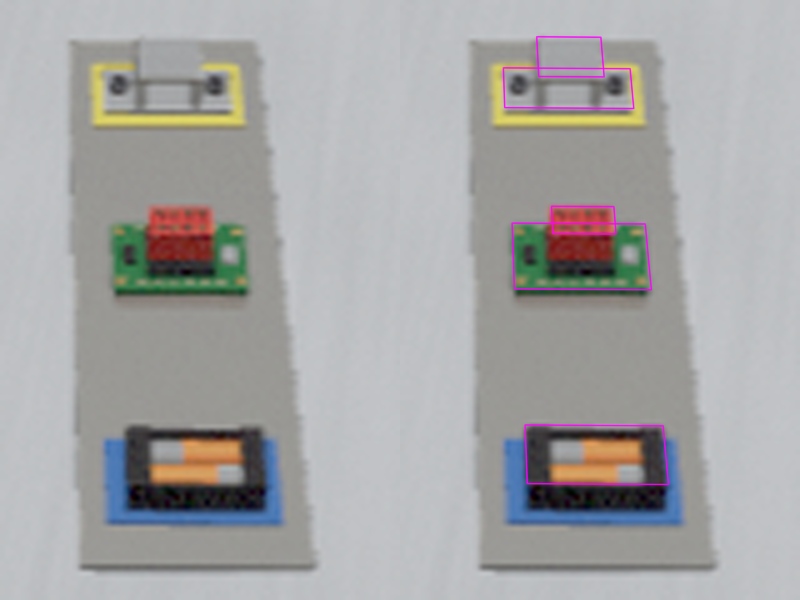

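View pics/ft3.png

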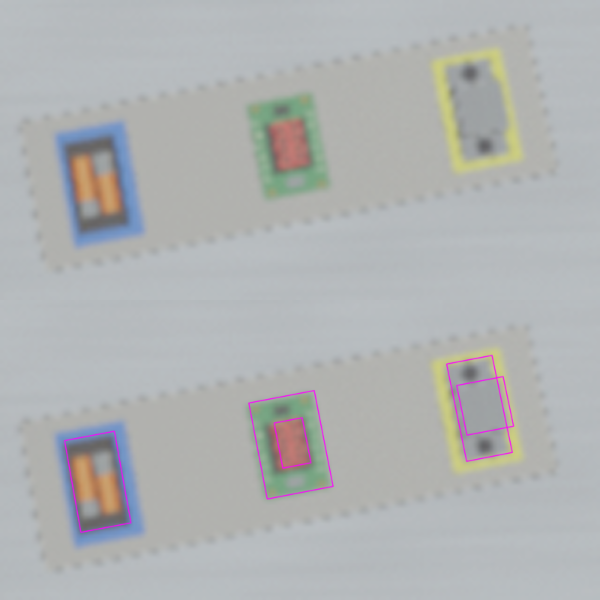

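Both views show all parts upright. Battery and clamp have even margins on their mats. The board's centre (288,145) lies on the mats' midpoint (289,147), and the jumper is in the middle of the socket. The bystanders look unmoved. Handing in.

```bash
python3 - <<'E'
from plant import arm
print(arm.sense()["time"]); print(arm.job_done())
E
```

```text
43.4
the job is handed in; nothing more can be done
None
```

The kit is laid out and handed in at 43.4 s of the 96 s allowed; no verdict was reported. The battery holder is on the blue mat, the clamp on the yellow mat, and the board halfway between them. The jumper block is on the board's socket. Each part was lowered to a light contact before release, except the battery: it was pressed to 36 N on the wrist, then eased off before release.

**Last checks:** in both cameras everything was upright, aligned along the mats and centred to about 1 mm. The screwdriver, tape roll, bin and orange mat look unmoved.

**What failed or disagreed:**
- **First grasp:** the first attempt on the battery closed above it without touching. The fingertips stand about 25 mm higher than the reported TCP and `tip_reach` imply, so I used lower grasp heights from then on.
- **Camera agreement:** the two cameras differ by about 1 mm in x, and up to about 3 mm for the jumper. I corrected each placement against the side view before release.
- **Refused move:** one call was refused for an 11° turn and had no effect.

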